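# Open both doors of the counter cupboard

## Robot

A 6-joint arm with a two-finger parallel gripper is mounted at the origin on the work surface. World frame = base frame: x ahead of the robot, y to its left, z up, the work surface at z = 0. Lengths are in m, angles in rad, forces in N, time in s.
With the tool pointing down it reaches from about 0.25 to 0.775 m from the base axis. Payload 4 kg.
Tool frame: the origin (TCP) lies between the finger pads; the fingertips stand 14 mm ahead of it and the grasp point (between the pads) lies 5 mm behind it (robot.tips_ahead is the distance from the TCP to the fingertips, in m); z points along the fingers, y is the direction in which the jaws open and shut (so a half turn about z gives the same grasp; the last joint's range is limited). The gripper opens to 94 mm and grips with 3 to 60 N. Pads are 16 mm wide; open, the fingers measure 119 mm over their backs; the gripper's body (75 mm by 177 mm) begins 78 mm behind the grasp point.
Start: joints at [1.069, 0.087, 1.371, -0, 1.684, -0.103], TCP at [0.214, 0.507, 0.22] pointing down, gripper open.
Joint ranges: [-3.1, 3.1], [-0.76, 2.03], [0.27, 2.55], [-1.08, 4.22], [0.17, 2.65], [-2.57, 2.57]. Speed limits (rad/s): [2.79, 2.79, 3.14, 3.14, 3.14, 3.14].

## Interface

Orientations are given as [roll, pitch, yaw] about the fixed x, y, z axes, in that order (R = Rz(yaw) Ry(pitch) Rx(roll)).
In Python, from bench import robot, optics, job gives the robot as it stands.
- The arm moves only by the tool apply_moves, never from a script. Its argument "moves" is a list of rows, each a list of 3 entries, a list of its own where there are three numbers: the shift along the tool's x, y, z in cm, then the turn, a rotation vector about the tool's x, y, z in rad, then the opening, from 0 (shut) to 1 (fully open). In form: [[[tx, ty, tz], [rx, ry, rz], grip], ...]. A call has exactly 10 rows; each row is the pose to reach, as a shift and turn from the pose commanded when the call began, along the tool's axes at that moment; what a row does not reach only later rows make up. A row lasts 1/12 s, in which the tool goes at most 41.7 mm and 7.16 degrees, less where a joint would pass 70% of its speed; a pose out of reach is approached as far as the arm can. A call with a gripper value outside its range is refused whole. The fingers move at their own pace and stop on an object; the grip force is fixed at half the most. Time passes only in rows, so rows that repeat a pose let the fingers close, or fill a call up. It gives the time, the measured TCP pose, the force and the opening at its end, in the units of the state.
- robot.get_obs(): the state, without advancing time (a new reading comes with each control period).
- optics.snapshot(name): name is "scene" or "top"; returns the picture (384x512x3 uint8, red, green, blue); there is no depth.
- optics.get_calibration(name): a dict with "fx", "fy", "cx", "cy" (pixels), "rvec" (rotation vector, rad) and "tvec" (3), from world to camera coordinates, as OpenCV has them. Camera axes: x right, y down, z forward; pixel columns grow to the right and rows downward; lengths in m; the calibration is good to about 2 mm. A picture is of the moment at which its call begins. get_calibration takes no time and is no camera call.
- job.close_job(): hands the job in, once; it reports no verdict.
The state is a dict: "time": time; "joint_positions": joint angles; "qvel": joint speeds; "joint_torque": joint torques, N m; "tool_pos": TCP position; "ee_rot": TCP orientation; "wrist_force": force on the tool from outside, world axes, zero at the start; "wrist_torque": the same for the moment, N m; "width": finger opening in m.
Only numpy, scipy, OpenCV 4.12 (cv2) and the standard library are available. Lean on these libraries where they do the work, as an engineer would, in place of code of your own. Each camera call takes 0.05 s, during which the arm holds its last target.

## Task

Open up the little counter cupboard for the day: swing its left-hand door wide open first, then draw the bolt behind that door's cover strip down out of the top board to free the right-hand door, and swing the right-hand door wide open too. Move the doors gently, never flinging them, and leave both standing open at about a right angle or more; leave the jug, the bowl and the tin standing where they are.

Things in the scene. Friction and masses are not known exactly. Their poses are not given: they have to be found in the camera images.
- cupboard_front (a point): A fixed light wooden cupboard on the counter, 215 mm deep, 400 wide, 295 high, its doors facing the robot. This point: at counter height, mid-width, in the plane of the shut doors' outer faces and top board's front edge; x points to its back, y to its left (left door at +y). Doors z 35 to 265, meeting at y = 0. Handles and bolt sit too low for an upright tool: lean it back 30 to 45 degrees, fingers forward and down.
- bolt_top (a point): Fixed point on the plane of the shut doors' outer faces, z 270, 21 mm to the right of the doors' meeting line, behind a steel keeper block on the top board's edge (z 270 to 295, 36 wide, 20 out). Here the bolt, an upright 8 mm steel rod on the right door's face, axis 9 mm off the face, enters the keeper and locks the door. Two guide blocks, 15 mm off the face, lie 20 to 70 mm below.
- bolt_thumb_zone (a point): Point on the right door's face on the rod's line, z 150. The bolt's square steel thumb piece (14 mm wide, 12 high, standing 19 off the face) is near it, hidden by the left door's cover strip till that opens. Its height varies, unmeasured: top edge at z 135 to 169; feel for it from above. Slides down with 5 N friction, stays put, hard stop after 24 to 32 mm; only at the stop is it surely free.
- left_door (a joint): Angle of the left door, rad: 0 shut, grows as it swings out towards the robot, stop at 1.9; may start up to 0.06 ajar. Wood, 15 mm thick, 187 wide, 0.4 kg, hinge on its outer (+y) edge. A box-shaped cover strip on its inner edge stands 32 mm off the face and reaches 41 mm over the right door, to 231 mm from the hinge. Friction 0.15 N m; stays where it is left.
- right_door (a joint): Angle of the right-hand door, rad: 0 shut, grows as it swings out towards the robot, stop at 1.9. Plain wood, 15 mm thick, 187 wide, hinge on its outer (-y) edge. Held shut by the bolt until that is drawn. Light friction (0.2 N m), stays where it is left.
- left_door_handle (a point): Middle of the left door's handle: an upright dark steel bar of 12 mm diameter, 100 mm long (z 90 to 190), its axis 38 mm off the door face, 115 mm from the hinge. Moves with the door.
- right_door_handle (a point): Middle of the right door's handle, the same upright bar, 115 mm from that door's hinge. Moves with the door.
- left_door_hinge (a point): Point on the left door's upright hinge axis (mid thickness of the door, 7.5 mm behind its outer face), z = 140 mm.
- right_door_hinge (a point): Point on the right door's upright hinge axis (mid thickness of the door, 7.5 mm behind its outer face), z = 140 mm.
- jug_mid (a point): Centre, half-way up, of a loose white jug, 106 mm wide, 145 high, with a side handle, beside the cupboard. Leave it standing.
- bowl_mid (a point): Centre, half-way up, of a loose wooden bowl, 140 mm wide, 50 high, beside the cupboard. Leave it standing.
- tin_mid (a point): Centre, half-way up, of a loose tin, 60 mm wide, 70 high, on the counter beside the cupboard. Leave it standing.

How it is judged:
By the outcome, as a careful person would: the job done as asked, in the order asked, and still so for the second after the job is handed in, with the robot touching nothing.
It also fails if it takes over 72 s, if anything falls off the work surface, if the arm or the gripper's body presses on something with over 40 N, if the wrist force passes 120 N, or if a joint passes its speed limit or range.

## Working session

There is one attempt and no reset: what is moved stays moved. The work goes in short steps, Python scripts to look and compute and a tool call to move; the robot and the scene stay as the last step left them, time stands still between calls to the robot, and variables do not carry over. Pictures are saved under pics/ and viewed, and the job is handed in when it is done.

Besides the shell and the picture viewer there is one more tool, called after ">>>" by a JSON object that holds its "api" and its "payload". apply_moves: Moves the arm, as the interface text tells. Its arguments: {"type":"object","properties":{"moves":{"type":"array"}},"required":["moves"]}

```bash
ls; mkdir -p pics; python3 - <<'E'
from bench import robot, optics, job
import cv2
for n in ("scene","top"):
    im=optics.snapshot(n); cv2.imwrite(f"pics/{n}0.png",im[:,:,::-1])
    print(n,optics.get_calibration(n))
print(robot.get_obs()); print(robot.tips_ahead)
E
```

```text
pics
scene {'fx': 441.11105003663835, 'fy': 441.11105003663835, 'cx': 255.1574740503772, 'cy': 184.96396302184922, 'rvec': array([ 2.63468897,  0.45692229, -0.10400862]), 'tvec': array([-0.52680114, -0.06995628,  1.62887211])}
top {'fx': 364.86115942586633, 'fy': 364.86115942586633, 'cx': 255.44497499819914, 'cy': 187.72879024494426, 'rvec': array([ 2.15007149, -2.06824981,  0.21016075]), 'tvec': array([0.00512714, 0.57818729, 1.40617376])}
{'time': 0.1, 'joint_positions': array([ 1.06889473e+00,  8.79150604e-02,  1.37203841e+00, -1.91962438e-05,
        1.68358594e+00, -1.03091639e-01]), 'qvel': array([ 0.00170299, -0.00290153, -0.00429166, -0.00138941,  0.00056706,
       -0.00191725]), 'joint_torque': array([ 2.58653286e-03, -3.41248190e+01, -3.03302622e+01,  7.19895260e-02,
        3.03813256e-02, -7.83802420e-05]), 'tool_pos': array([0.21337087, 0.50644892, 0.21843544]), 'ee_rot': array([-3.13965427e+00, -1.81361396e-04,  2.74278038e+00]), 'wrist_force': array([-0.61531731,  0.10247115,  0.67252115]), 'wrist_torque': array([ 0.03839418,  0.04928677, -0.0607378 ]), 'width': 0.09387635532165073}
0.014
```

View pics/scene0.png

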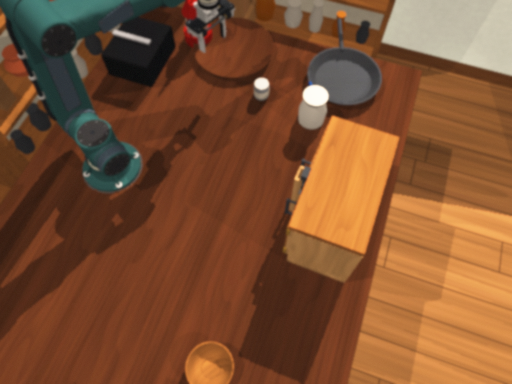

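View pics/top0.png

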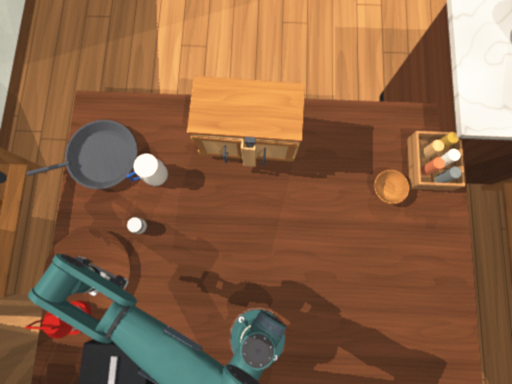

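The scene view has the robot at (110,170), the cupboard around (345,195), the jug at (313,105), the tin at (261,88) and the bowl at (210,365). In the top view the cupboard front edge is at row ~137, the keeper at (249,143) and the left side is +y. I'll zoom in next.

```bash
cat > h.py <<'E'
import numpy as np, cv2
from bench import robot, optics, job
from scipy.spatial.transform import Rotation as Ro
def cal(n):
    c=optics.get_calibration(n); K=np.array([[c['fx'],0,c['cx']],[0,c['fy'],c['cy']],[0,0,1]])
    return K,c['rvec'],c['tvec'],cv2.Rodrigues(c['rvec'])[0]
def ray(n,p,z):
    K,rv,t,R=cal(n); d=R.T@np.linalg.solve(K,np.array([p[0],p[1],1.])); o=-R.T@t
    return o+d*(z-o[2])/d[2]
def proj(n,P):
    K,rv,t,R=cal(n); return cv2.projectPoints(np.atleast_2d(P).astype(float),rv,t,K,None)[0][:,0]
E
python3 - <<'E'
import cv2
a=cv2.imread('pics/scene0.png')[100:290,270:410]; cv2.imwrite('pics/s0z.png',cv2.resize(a,None,fx=3.15,fy=3.15,interpolation=cv2.INTER_CUBIC)) 
a=cv2.imread('pics/top0.png')[70:175,180:315]; cv2.imwrite('pics/t0z.png',cv2.resize(a,None,fx=5.5,fy=5.5,interpolation=cv2.INTER_CUBIC)) 
E
```

```text
(no output)
```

View pics/s0z.png

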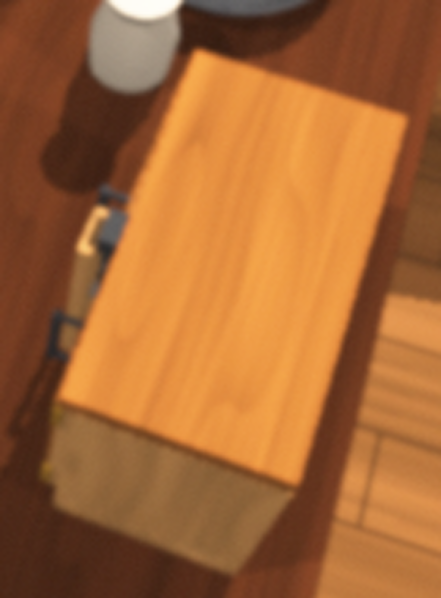

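View pics/t0z.png

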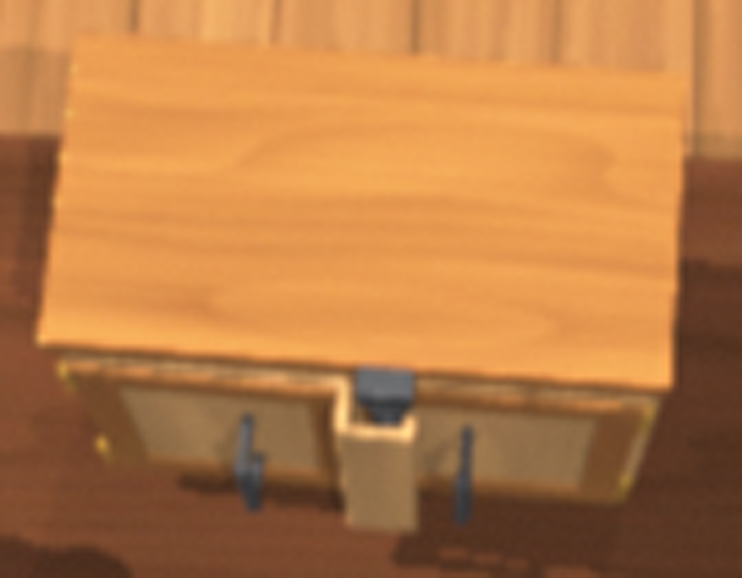

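```bash
python3 - <<'E'
from h import *
T=dict(fl=(186.7,132.4),fr=(301.8,140.4),br=(305.1,83.1),bl=(194,76.7))
S=dict(fl=(332.5,115.2),bl=(398.9,136.8),fr=(289.7,227.6),br=(363,254.6))
M={'fl':(0,.2),'fr':(0,-.2),'br':(.215,-.2),'bl':(.215,.2)}
for nm,D in(('top',T),('scene',S)):
    P={k:ray(nm,v,.295) for k,v in D.items()}
    A=np.array([P[k][:2] for k in M]);B=np.array([M[k] for k in M])
    Ac=A-A.mean(0);Bc=B-B.mean(0)
    th=np.arctan2((Bc[:,0]*Ac[:,1]-Bc[:,1]*Ac[:,0]).sum(),(Bc*Ac).sum())
    R=np.array([[np.cos(th),-np.sin(th)],[np.sin(th),np.cos(th)]])
    t=A.mean(0)-R@B.mean(0)
    print(nm,th,t,(A-(B@R.T+t)).round(4).tolist())
# items
for nm,D in(('top',{'jug':(151,167),'tin':(137,226),'bowl':(392,187)}),('scene',{'jug':(314,105),'tin':(261,88),'bowl':(210,365)})):
    for k,v in D.items(): print(nm,k,ray(nm,v,{'jug':.0725,'tin':.035,'bowl':.025}[k]).round(3))
E
```

```text
top -0.03327208087410399 [0.70764676 0.07010941] [[0.0011, 0.001], [0.0004, 0.0012], [0.0009, -0.0005], [-0.0023, -0.0017]]
scene -0.037179820800181985 [0.70750703 0.07178307] [[0.0018, 0.0019], [0.0043, -0.0015], [-0.0041, -0.001], [-0.002, 0.0006]]
top jug [0.644 0.452 0.073]
top tin [0.408 0.496 0.035]
top bowl [ 0.609 -0.533  0.025]
scene jug [0.63  0.464 0.073]
scene tin [0.405 0.502 0.035]
scene bowl [ 0.601 -0.513  0.025]
```

```bash
cat >> h.py <<'E'
TH=-0.035; F=np.array([0.7075,0.0708,0]); RC=Ro.from_euler('z',TH).as_matrix()
def W(p): return F+RC@np.asarray(p,float)       # cupboard frame -> world
HY=0.188
def door(side,a,along,off,z):
    # point on door at angle a; along from hinge, off from outer face
    s=1 if side=='L' else -1
    d=np.array([-np.sin(a),-s*np.cos(a),0]); n=np.array([-np.cos(a),s*np.sin(a),0])
    return W(np.array([.0075,s*HY,z])+d*along+n*(off+.0075))
E
python3 - <<'E'
from h import *
for s in 'LR':
  for a in (0,.06):
    for n,o,sc in(('top',(180,70),5.5),('scene',(270,100),3.15)):
      print(s,a,n,((proj(n,[door(s,a,.115,.038,.19),door(s,a,.115,.038,.09)])-o)*sc).round(0).tolist())
print('strip',((proj('top',[door('L',a,.231,.032,.265) for a in(0,.06)]+[W([-.02,-.039,.295]),W([-.02,-.003,.295])])-(180,70))*5.5).round())
print(door('L',0,.115,.038,.15), W([-.009,-.021,.18]))
E
```

```text
L 0 top [[246.0, 465.0], [258.0, 506.0]]
L 0 scene [[105.0, 194.0], [96.0, 240.0]]
L 0.06 top [[241.0, 474.0], [253.0, 514.0]]
L 0.06 scene [[100.0, 189.0], [91.0, 236.0]]
R 0 top [[461.0, 480.0], [459.0, 520.0]]
R 0 scene [[57.0, 314.0], [51.0, 354.0]]
R 0.06 top [[465.0, 490.0], [462.0, 529.0]]
R 0.06 scene [[50.0, 314.0], [44.0, 355.0]]
strip [[418. 434.]
 [412. 455.]
 [412. 401.]
 [355. 397.]]
[0.67207775 0.14508502 0.15      ] [0.69777066 0.0501278  0.18      ]
```

```bash
cat >> h.py <<'E'
import json
CF='cmd.json'
def getc():
    d=json.load(open(CF)); return np.array(d['p']),np.array(d['R'])
def setc(p,R): json.dump({'p':list(map(float,p)),'R':np.asarray(R).tolist()},open(CF,'w'))
def commit(row):
    p,R=getc(); setc(p+R@(np.array(row[0])/100), R@Ro.from_rotvec(row[1]).as_matrix())
def tool(yaw,lean):
    u=np.array([np.cos(yaw),np.sin(yaw),0]); l=np.array([-u[1],u[0],0])
    z=np.sin(lean)*u-np.cos(lean)*np.array([0,0,1.]); return np.column_stack([np.cross(l,z),l,z])
def rows(poses,grips):
    """poses: list of 10 (p,R); prints rows"""
    p0,R0=getc(); out=[];pp,pr=p0,R0
    for (p,R),g in zip(poses,grips):
        t=(R0.T@(p-p0)*100).round(2); r=Ro.from_matrix(R0.T@R).as_rotvec().round(3)
        out.append([t.tolist(),r.tolist(),g])
        st=np.linalg.norm(p-pp); sa=np.linalg.norm(Ro.from_matrix(pr.T@R).as_rotvec())
        if st>.0417 or sa>.125: print('LIMIT',st,sa)
        pp,pr=p,R
    print(json.dumps(out)); 
def lin(p,R,n,N=10):
    """straight from command to p,R in n rows then hold"""
    p0,R0=getc(); rv=Ro.from_matrix(R0.T@R).as_rotvec()
    f=[min(1,(i+1)/n) for i in range(N)]
    return [(p0+k*(p-p0),R0@Ro.from_rotvec(k*rv).as_matrix()) for k in f]
def tcp_for(pt,R,ahead): # put the point lying `ahead` m beyond TCP along tool z at pt
    return np.asarray(pt)-R[:,2]*ahead
def st():
    o=robot.get_obs(); p,R=getc()
    print('t',round(o['time'],2),'p',o['tool_pos'].round(4),'err',(o['tool_pos']-p).round(4),'rot',Ro.from_matrix(R.T@Ro.from_euler('xyz',o['ee_rot']).as_matrix()).as_rotvec().round(3),
     'F',o['wrist_force'].round(1),'w',round(o['width'],4),'q',o['joint_positions'].round(2))
E
python3 - <<'E'
from h import *
setc([.214,.507,.22],Ro.from_euler('xyz',[-np.pi,0,2.743]).as_matrix())
R=tool(0,np.radians(40)); g=door('L',0,.115,.038,.15)
p=tcp_for(g,R,-.005)-R[:,2]*.10
print(p); st()
rows(lin(p,R,10),[.6]*10)
E
```

```text
[0.61101293 0.14508502 0.22277422]
t 0.1 p [0.2134 0.5064 0.2184] err [-0.0006 -0.0006 -0.0016] rot [0.002 0.    0.   ] F [-0.6  0.1  0.7] w 0.0939 q [ 1.07  0.09  1.37 -0.    1.68 -0.1 ]
LIMIT 0.05372238022807288 0.07998383256490814
LIMIT 0.0537223802280729 0.07998383256490806
LIMIT 0.05372238022807286 0.07998383256490811
LIMIT 0.0537223802280729 0.07998383256490814
LIMIT 0.05372238022807286 0.0799838325649081
LIMIT 0.0537223802280729 0.07998383256490808
LIMIT 0.053722380228072825 0.0799838325649081
LIMIT 0.05372238022807294 0.07998383256490818
LIMIT 0.05372238022807286 0.07998383256490811
LIMIT 0.05372238022807286 0.07998383256490808
[[[-5.06, -1.79, -0.03], [-0.014, -0.069, -0.038], 0.6], [[-10.13, -3.59, -0.06], [-0.028, -0.138, -0.076], 0.6], [[-15.19, -5.38, -0.08], [-0.042, -0.207, -0.115], 0.6], [[-20.25, -7.18, -0.11], [-0.056, -0.275, -0.153], 0.6], [[-25.32, -8.97, -0.14], [-0.07, -0.344, -0.191], 0.6], [[-30.38, -10.77, -0.17], [-0.083, -0.413, -0.229], 0.6], [[-35.45, -12.56, -0.19], [-0.097, -0.482, -0.268], 0.6], [[-40.51, -14.36, -0.22], [-0.111, -0.551, -0.306], 0.6], [[-45.57, -16.15, -0.25], [-0.125, -0.62, -0.344], 0.6], [[-50.64, -17.95, -0.28], [-0.139, -0.689, -0.382], 0.6]]
```

>>> {"api": "apply_moves", "payload": {"moves": [[[-2.5, -0.9, 0], [-0.01, -0.03, -0.02], 0.6], [[-5, -1.8, 0], [-0.01, -0.07, -0.04], 0.6], [[-7.5, -2.7, 0], [-0.02, -0.1, -0.06], 0.6], [[-10, -3.6, 0], [-0.03, -0.14, -0.08], 0.6], [[-12.5, -4.5, 0], [-0.035, -0.17, -0.1], 0.6], [[-15, -5.4, 0], [-0.04, -0.21, -0.115], 0.6], [[-18, -6.3, 0], [-0.05, -0.24, -0.13], 0.6], [[-21, -7.2, 0], [-0.055, -0.28, -0.15], 0.6], [[-24, -8.2, 0], [-0.06, -0.31, -0.17], 0.6], [[-27, -9.2, 0], [-0.07, -0.35, -0.19], 0.6]]}}

```text
time: 0.93
tool_pos: [0.4276, 0.3162, 0.2191]
ee_rot: [3.105, 0.356, 2.93]
wrist_force: [1.1, 0.5, -0.4]
width: 0.0565
```

```bash
python3 - <<'E'
from h import *
commit([[-27,-9.2,0],[-0.07,-0.35,-0.19],0.6]); st()
R=tool(0,np.radians(40)); g=door('L',0,.115,.038,.15)
p=tcp_for(g,R,-.005)-R[:,2]*.10
rows(lin(p,R,9),[.6]*10)
E
```

```text
t 0.93 p [0.4276 0.3162 0.2191] err [ 0.0004 -0.0013 -0.0009] rot [ 0.    -0.001 -0.001] F [ 1.1  0.5 -0.4] w 0.0565 q [ 0.69 -0.13  1.62 -0.26  1.39 -0.66]
[[[-2.26, -1.47, 0.75], [-0.008, -0.038, -0.021], 0.6], [[-4.53, -2.94, 1.5], [-0.016, -0.075, -0.043], 0.6], [[-6.79, -4.4, 2.25], [-0.023, -0.113, -0.064], 0.6], [[-9.05, -5.87, 3.0], [-0.031, -0.151, -0.085], 0.6], [[-11.32, -7.34, 3.75], [-0.039, -0.188, -0.107], 0.6], [[-13.58, -8.81, 4.5], [-0.047, -0.226, -0.128], 0.6], [[-15.84, -10.28, 5.25], [-0.055, -0.263, -0.149], 0.6], [[-18.11, -11.75, 6.0], [-0.063, -0.301, -0.17], 0.6], [[-20.37, -13.21, 6.75], [-0.07, -0.339, -0.192], 0.6], [[-20.37, -13.21, 6.75], [-0.07, -0.339, -0.192], 0.6]]
```

>>> {"api": "apply_moves", "payload": {"moves": [[[-2.3, -1.5, 0.75], [-0.008, -0.038, -0.02], 0.6], [[-4.5, -2.9, 1.5], [-0.016, -0.075, -0.043], 0.6], [[-6.8, -4.4, 2.25], [-0.023, -0.113, -0.064], 0.6], [[-9, -5.9, 3], [-0.03, -0.15, -0.085], 0.6], [[-11.3, -7.3, 3.75], [-0.04, -0.19, -0.107], 0.6], [[-13.6, -8.8, 4.5], [-0.047, -0.226, -0.128], 0.6], [[-15.8, -10.3, 5.25], [-0.055, -0.263, -0.149], 0.6], [[-18.1, -11.7, 6], [-0.063, -0.3, -0.17], 0.6], [[-20.4, -13.2, 6.75], [-0.07, -0.34, -0.19], 0.6], [[-20.4, -13.2, 6.75], [-0.07, -0.34, -0.19], 0.6]]}}

```text
time: 1.77
tool_pos: [0.6114, 0.1411, 0.22]
ee_rot: [-3.139, 0.697, 3.137]
wrist_force: [0.9, -0.5, -0.8]
width: 0.0564
```

```bash
python3 - <<'E'
from h import *
commit([[-20.4, -13.2, 6.75], [-0.07, -0.34, -0.19], 0.6]); st()
R=tool(0,np.radians(40)); g=door('L',0,.115,.038,.15)
p=tcp_for(g,R,-.005)
rows(lin(p,R,6),[.6]*6+[.05]*4)
K=optics.snapshot('top'); cv2.imwrite('pics/t1.png',cv2.resize(K[70:230,150:330],None,fx=4,fy=3.7,interpolation=3)[:,:,::-1])
E
```

```text
t 1.77 p [0.6114 0.1411 0.22  ] err [ 0.0001 -0.004  -0.0029] rot [0.004 0.002 0.002] F [ 0.9 -0.5 -0.8] w 0.0564 q [ 0.21 -0.18  1.78 -0.19  0.86 -1.28]
[[[0.01, 0.0, 1.67], [-0.0, 0.0, -0.0], 0.6], [[0.01, 0.0, 3.33], [-0.0, 0.0, -0.001], 0.6], [[0.02, 0.0, 5.0], [-0.0, 0.001, -0.001], 0.6], [[0.03, 0.0, 6.66], [-0.001, 0.001, -0.001], 0.6], [[0.03, 0.0, 8.33], [-0.001, 0.001, -0.001], 0.6], [[0.04, 0.0, 9.99], [-0.001, 0.001, -0.002], 0.6], [[0.04, 0.0, 9.99], [-0.001, 0.001, -0.002], 0.05], [[0.04, 0.0, 9.99], [-0.001, 0.001, -0.002], 0.05], [[0.04, 0.0, 9.99], [-0.001, 0.001, -0.002], 0.05], [[0.04, 0.0, 9.99], [-0.001, 0.001, -0.002], 0.05]]
```

View pics/t1.png

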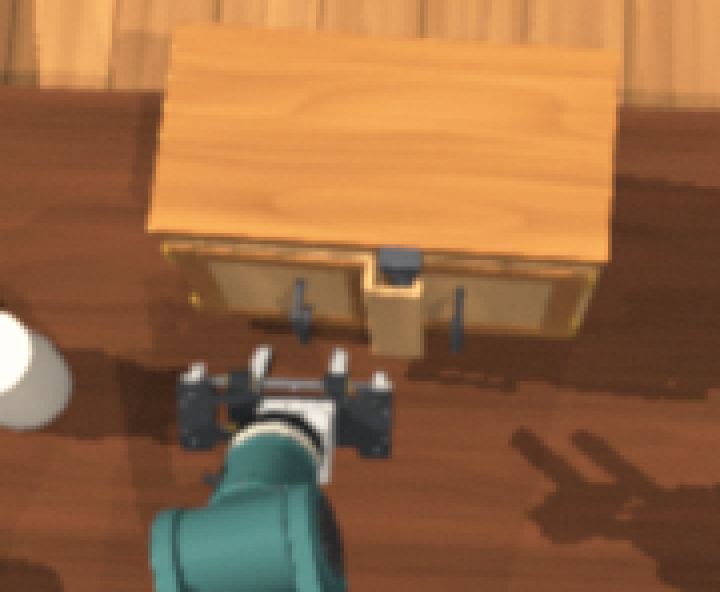

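The gripper is lined up with the left handle at (302,310). I'll advance and grip it.

>>> {"api": "apply_moves", "payload": {"moves": [[[0, 0, 1.7], [0, 0, 0], 0.6], [[0, 0, 3.3], [0, 0, 0], 0.6], [[0, 0, 5], [0, 0, 0], 0.6], [[0, 0, 6.7], [0, 0, 0], 0.6], [[0, 0, 8.3], [0, 0, 0], 0.5], [[0, 0, 10], [0, 0, 0], 0.4], [[0, 0, 10], [0, 0, 0], 0.05], [[0, 0, 10], [0, 0, 0], 0.05], [[0, 0, 10], [0, 0, 0], 0.05], [[0, 0, 10], [0, 0, 0], 0.05]]}}

```text
time: 2.65
tool_pos: [0.6751, 0.148, 0.1469]
ee_rot: [3.133, 0.701, 3.136]
wrist_force: [6.0, 18.2, -7.5]
width: 0.0198
```

```bash
python3 - <<'E'
from h import *
commit([[0,0,10], [0,0,0], 0.6]); st()
E
```

```text
t 2.65 p [0.6751 0.148  0.1469] err [-0.0006  0.0029  0.0005] rot [-0.006 -0.002  0.003] F [ 6.  18.2 -7.5] w 0.0198 q [ 0.19  0.02  1.75 -0.19  0.69 -1.27]
```

>>> {"api": "apply_moves", "payload": {"moves": [[[0, 0.1, 0], [0, 0, 0], 0.05], [[0, 0.2, 0], [0, 0, 0], 0.05], [[0, 0.3, 0], [0, 0, 0], 0.05], [[0, 0.4, 0], [0, 0, 0], 0.05], [[0, 0.4, 0], [0, 0, 0], 0.05], [[0, 0.4, 0], [0, 0, 0], 0.05], [[0, 0.4, 0], [0, 0, 0], 0.05], [[0, 0.4, 0], [0, 0, 0], 0.05], [[0, 0.4, 0], [0, 0, 0], 0.05], [[0, 0.4, 0], [0, 0, 0], 0.05]]}}

```text
time: 3.48
tool_pos: [0.6751, 0.1522, 0.1469]
ee_rot: [3.135, 0.702, 3.138]
wrist_force: [5.9, 9.2, -4.8]
width: 0.0111
```

```bash
python3 - <<'E'
from h import *
commit([[0,0.4,0], [0,0,0], 0.6]); st()
E
```

```text
t 3.48 p [0.6751 0.1522 0.1469] err [-0.0005  0.0031  0.0005] rot [-0.005 -0.002  0.001] F [ 5.9  9.2 -4.8] w 0.0111 q [ 0.2   0.02  1.75 -0.2   0.69 -1.26]
```

```bash
cat >> h.py <<'E'
def arcrows(side,a0,a1,y1,n,g,lean=40,corr=(0,0,0),N=10,doit=True):
    """grasp point follows the bar from a0 to a1; tool yaw goes to y1"""
    p0,R0=getc(); y0=np.arctan2(R0[1,2],R0[0,2]); gp=p0-.005*R0[:,2]
    b0=door(side,a0,.115,.038,.15); P=[]
    for i in range(N):
        k=min(1,(i+1)/n); a=a0+k*(a1-a0); R=tool(y0+k*(y1-y0),np.radians(lean))
        P.append((gp+k*np.array(corr)+door(side,a,.115,.038,.15)-b0+.005*R[:,2],R))
    rows(P,[g]*N)
E
python3 - <<'E'
from h import *
arcrows('L',0,.45,-.18,10,.05,corr=(0,.002,0))
E
```

```text
[[[0.39, 0.25, -0.33], [0.011, 0.001, 0.013], 0.05], [[0.77, 0.52, -0.64], [0.023, 0.001, 0.027], 0.05], [[1.14, 0.81, -0.95], [0.034, 0.001, 0.041], 0.05], [[1.49, 1.12, -1.26], [0.046, 0.001, 0.054], 0.05], [[1.84, 1.46, -1.55], [0.057, 0.001, 0.068], 0.05], [[2.18, 1.81, -1.83], [0.069, 0.001, 0.082], 0.05], [[2.51, 2.19, -2.11], [0.08, 0.001, 0.095], 0.05], [[2.82, 2.58, -2.37], [0.092, 0.001, 0.109], 0.05], [[3.12, 2.99, -2.62], [0.103, 0.001, 0.123], 0.05], [[3.41, 3.42, -2.86], [0.115, 0.001, 0.136], 0.05]]
```

>>> {"api": "apply_moves", "payload": {"moves": [[[0.4, 0.25, -0.33], [0.01, 0, 0.013], 0.05], [[0.8, 0.5, -0.65], [0.02, 0, 0.027], 0.05], [[1.15, 0.8, -0.95], [0.034, 0, 0.04], 0.05], [[1.5, 1.1, -1.25], [0.046, 0, 0.054], 0.05], [[1.85, 1.45, -1.55], [0.057, 0, 0.068], 0.05], [[2.2, 1.8, -1.85], [0.07, 0, 0.082], 0.05], [[2.5, 2.2, -2.1], [0.08, 0, 0.095], 0.05], [[2.8, 2.6, -2.35], [0.09, 0, 0.11], 0.05], [[3.1, 3, -2.6], [0.103, 0, 0.123], 0.05], [[3.4, 3.4, -2.85], [0.115, 0, 0.136], 0.05]]}}

```text
time: 4.32
tool_pos: [0.6311, 0.1842, 0.1468]
ee_rot: [3.138, 0.702, 2.96]
wrist_force: [7.9, 2.5, -7.2]
width: 0.0108
```

```bash
python3 - <<'E'
from h import *
commit([[3.4, 3.4, -2.85], [0.115, 0, 0.136], 0.05]); st()
arcrows('L',.45,.9,-.36,10,.05)
K=optics.snapshot('top'); cv2.imwrite('pics/t2.png',cv2.resize(K[70:230,150:330],None,fx=4,fy=3.7,interpolation=3)[:,:,::-1])
E
```

```text
t 4.32 p [0.6311 0.1842 0.1468] err [-0.0002  0.001   0.0005] rot [-0.002 -0.002  0.002] F [ 7.9  2.5 -7.2] w 0.0108 q [ 0.37 -0.    1.77 -0.48  0.81 -0.78]
[[[0.33, 0.35, -0.27], [0.012, 0.001, 0.014], 0.05], [[0.64, 0.73, -0.54], [0.023, 0.001, 0.028], 0.05], [[0.94, 1.12, -0.79], [0.035, 0.001, 0.042], 0.05], [[1.22, 1.53, -1.03], [0.046, 0.001, 0.055], 0.05], [[1.49, 1.95, -1.25], [0.058, 0.001, 0.069], 0.05], [[1.75, 2.39, -1.47], [0.069, 0.001, 0.083], 0.05], [[1.99, 2.85, -1.67], [0.081, 0.001, 0.097], 0.05], [[2.21, 3.32, -1.86], [0.093, 0.001, 0.11], 0.05], [[2.42, 3.8, -2.03], [0.104, 0.001, 0.124], 0.05], [[2.61, 4.29, -2.19], [0.116, 0.001, 0.138], 0.05]]
```

View pics/t2.png

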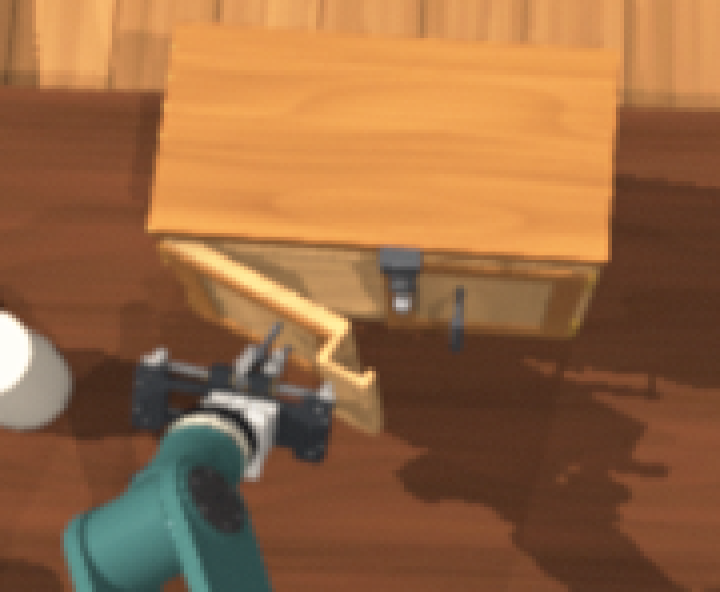

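The door follows the handle: it is at about 0.45 rad, with its edge near (375,375). Carrying on would bring the gripper body against the cover strip, so I'll let go. Then I'll push from behind with the tool upright, reaching over the door's top edge.

```bash
python3 - <<'E'
from h import *
p0,R0=getc()
P=[(p0,R0)]*3
for k in range(1,8): P.append((p0-R0[:,2]*.02*k+np.array([0,0,.004*k]),R0))
rows(P,[.4]*10)
E
```

```text
[[[0.0, 0.0, 0.0], [0.0, 0.0, 0.0], 0.4], [[0.0, 0.0, 0.0], [0.0, 0.0, 0.0], 0.4], [[0.0, 0.0, 0.0], [0.0, 0.0, 0.0], 0.4], [[-0.26, -0.0, -2.31], [0.0, 0.0, 0.0], 0.4], [[-0.52, -0.0, -4.61], [0.0, 0.0, 0.0], 0.4], [[-0.77, -0.0, -6.92], [0.0, 0.0, 0.0], 0.4], [[-1.03, -0.0, -9.22], [0.0, 0.0, 0.0], 0.4], [[-1.29, -0.0, -11.53], [0.0, 0.0, 0.0], 0.4], [[-1.55, -0.0, -13.84], [0.0, 0.0, 0.0], 0.4], [[-1.8, -0.0, -16.14], [0.0, 0.0, 0.0], 0.4]]
```

>>> {"api": "apply_moves", "payload": {"moves": [[[0, 0, 0], [0, 0, 0], 0.4], [[0, 0, 0], [0, 0, 0], 0.4], [[0, 0, 0], [0, 0, 0], 0.4], [[0, 0, -2], [0, 0, 0], 0.4], [[-0.3, 0, -4.5], [0, 0, 0], 0.4], [[-0.6, 0, -7], [0, 0, 0], 0.4], [[-1, 0, -9.5], [0, 0, 0], 0.3], [[-1.3, 0, -12], [0, 0, 0], 0.2], [[-1.5, 0, -14.5], [0, 0, 0], 0.1], [[-1.8, 0, -17], [0, 0, 0], 0]]}}

```text
time: 5.2
tool_pos: [0.5359, 0.1994, 0.289]
ee_rot: [3.141, 0.7, 2.96]
wrist_force: [0.5, 1.0, 0.2]
width: 0.0145
```

```bash
python3 - <<'E'
from h import *
commit([[-1.8, 0, -17], [0, 0, 0], 0]); st()
a=.45
b=door('L',a,.15,-.015-.017,.225); print('behind tip',b, W([0,0,0]))
R=tool(0.2,0)
p=b+[0,0,.014+.13]   # tip at z .355
print(p); rows(lin(p,R,9),[0]*10)
E
```

```text
t 5.2 p [0.5359 0.1994 0.289 ] err [-0.0014 -0.0008  0.001 ] rot [ 0.    -0.001  0.001] F [0.5 1.  0.2] w 0.0145 q [ 0.49 -0.25  1.7  -0.46  1.15 -0.82]
behind tip [0.67331735 0.11429907 0.225     ] [0.7075 0.0708 0.    ]
[0.67331735 0.11429907 0.369     ]
[[[-1.85, -0.67, 0.38], [-0.015, 0.077, -0.04], 0], [[-3.7, -1.34, 0.76], [-0.03, 0.154, -0.081], 0], [[-5.55, -2.01, 1.14], [-0.044, 0.23, -0.121], 0], [[-7.39, -2.68, 1.51], [-0.059, 0.307, -0.162], 0], [[-9.24, -3.35, 1.89], [-0.074, 0.384, -0.202], 0], [[-11.09, -4.02, 2.27], [-0.089, 0.461, -0.243], 0], [[-12.94, -4.69, 2.65], [-0.103, 0.537, -0.283], 0], [[-14.79, -5.36, 3.03], [-0.118, 0.614, -0.324], 0], [[-16.64, -6.03, 3.41], [-0.133, 0.691, -0.364], 0], [[-16.64, -6.03, 3.41], [-0.133, 0.691, -0.364], 0]]
```

>>> {"api": "apply_moves", "payload": {"moves": [[[-1.8, -0.7, 0.4], [-0.015, 0.077, -0.04], 0], [[-3.7, -1.3, 0.8], [-0.03, 0.154, -0.08], 0], [[-5.5, -2, 1.1], [-0.044, 0.23, -0.12], 0], [[-7.4, -2.7, 1.5], [-0.06, 0.307, -0.16], 0], [[-9.2, -3.4, 1.9], [-0.074, 0.384, -0.2], 0], [[-11, -4, 2.3], [-0.09, 0.46, -0.243], 0], [[-13, -4.7, 2.6], [-0.103, 0.537, -0.283], 0], [[-14.8, -5.4, 3], [-0.118, 0.614, -0.324], 0], [[-16.6, -6, 3.4], [-0.133, 0.69, -0.364], 0], [[-16.6, -6, 3.4], [-0.133, 0.69, -0.364], 0]]}}

```text
time: 6.03
tool_pos: [0.6799, 0.1109, 0.3616]
ee_rot: [-3.142, -0.006, -2.946]
wrist_force: [0.4, -0.1, -2.9]
width: 0.0006
```

```bash
python3 - <<'E'
from h import *
commit([[-16.6, -6, 3.4], [-0.133, 0.69, -0.364], 0]); st()
for n in('top','scene'):
  K=optics.snapshot(n); c=K[60:220,150:330] if n=='top' else K[60:260,220:420]
  cv2.imwrite(f'pics/{n}3.png',cv2.resize(c,None,fx=3.,fy=3.,interpolation=3)[:,:,::-1])
a=.45
b=door('L',a,.15,-.015-.017,.225)
R=tool(0.2,0)
rows(lin(b+[0,0,.014],R,8),[0]*10)
E
```

```text
t 6.03 p [0.6799 0.1109 0.3616] err [ 0.0069 -0.0037 -0.0072] rot [-0.     0.007  0.004] F [ 0.4 -0.1 -2.9] w 0.0006 q [ 0.08  0.46  0.63 -0.    2.06 -1.69]
[[[-0.0, -0.0, 1.62], [-0.0, 0.0, -0.0], 0], [[-0.0, -0.01, 3.25], [-0.0, 0.0, -0.0], 0], [[-0.0, -0.01, 4.87], [-0.0, 0.0, -0.0], 0], [[-0.01, -0.02, 6.49], [-0.0, 0.0, -0.0], 0], [[-0.01, -0.02, 8.11], [-0.0, 0.001, -0.0], 0], [[-0.01, -0.03, 9.74], [-0.0, 0.001, -0.0], 0], [[-0.01, -0.03, 11.36], [-0.0, 0.001, -0.0], 0], [[-0.01, -0.04, 12.98], [-0.0, 0.001, -0.0], 0], [[-0.01, -0.04, 12.98], [-0.0, 0.001, -0.0], 0], [[-0.01, -0.04, 12.98], [-0.0, 0.001, -0.0], 0]]
```

View pics/top3.png

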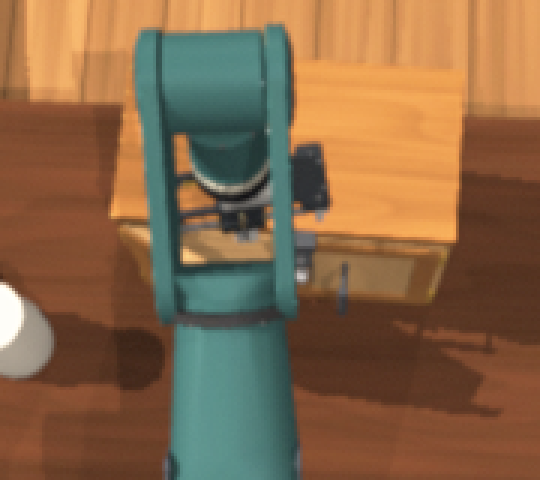

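View pics/scene3.png

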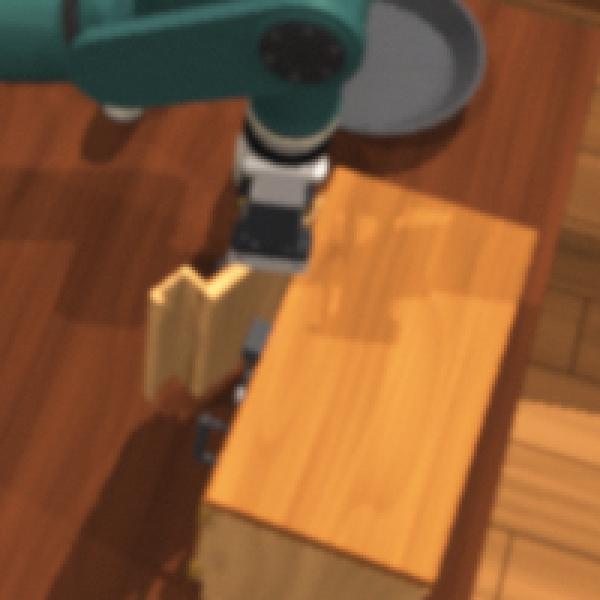

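```bash
python3 - <<'E'
from h import *
st()
print(ray('scene',(270.7,159.3),.265), ray('scene',(222+68,60+98),.265),ray('scene',(220+62,60+89),.265))
for a in(.35,.4,.45,.5,.55): print(a,door('L',a,.231,.032,.265),((proj('scene',[door('L',a,.231,.032,.265)])-(220,60))*3).round())
E
```

```text
t 6.13 p [0.6748 0.1131 0.3644] err [ 0.0017 -0.0015 -0.0045] rot [-0.001  0.005  0.003] F [-0.5  0.6  0.8] w 0.0002 q [ 0.08  0.45  0.64  0.    2.06 -1.68]
[0.58160576 0.07446602 0.265     ] [0.63534533 0.09862825 0.265     ] [0.60253721 0.12088099 0.265     ]
0.35 [0.59821136 0.05916656 0.265     ] [[163. 315.]]
0.4 [0.58840689 0.06558115 0.265     ] [[156. 307.]]
0.45 [0.57893527 0.07247773 0.265     ] [[149. 299.]]
0.5 [0.56982017 0.07983908 0.265     ] [[143. 290.]]
0.55 [0.56108438 0.0876468  0.265     ] [[137. 281.]]
```

>>> {"api": "apply_moves", "payload": {"moves": [[[0, 0, 1.6], [0, 0, 0], 0], [[0, 0, 3.2], [0, 0, 0], 0], [[0, 0, 4.8], [0, 0, 0], 0], [[0, 0, 6.4], [0, 0, 0], 0], [[0, 0, 8], [0, 0, 0], 0], [[0, 0, 9.6], [0, 0, 0], 0], [[0, 0, 11], [0, 0, 0], 0], [[0, 0, 12], [0, 0, 0], 0], [[0, 0, 13], [0, 0, 0], 0], [[0, 0, 13], [0, 0, 0], 0]]}}

```text
time: 6.97
tool_pos: [0.6708, 0.1147, 0.2373]
ee_rot: [3.141, -0.001, -2.941]
wrist_force: [0.8, 0.4, -1.0]
width: 0.0002
```

```bash
cat >> h.py <<'E'
def pusharc(side,a0,a1,al0,al1,off,ztip,n,N=10,yaw=None,g=0):
    p0,R0=getc(); P=[]
    for i in range(N):
        k=min(1,(i+1)/n); a=a0+k*(a1-a0)
        P.append((door(side,a,al0+k*(al1-al0),off,ztip)+np.array([0,0,.014]),R0))
    rows(P,[g]*N)
E
python3 - <<'E'
from h import *
commit([[0,0,13],[0,0,0],0]); st()
pusharc('L',.45,.95,.15,.15,-.03,.225,10)
E
```

```text
t 6.97 p [0.6708 0.1147 0.2373] err [-0.0024  0.     -0.0015] rot [-0.     0.002 -0.   ] F [ 0.8  0.4 -1. ] w 0.0002 q [ 0.09  0.39  0.98  0.    1.78 -1.69]
[[[0.79, 0.49, -0.02], [0.0, 0.0, 0.0], 0], [[1.41, 0.93, -0.02], [0.0, 0.0, 0.0], 0], [[2.01, 1.39, -0.02], [0.0, 0.0, 0.0], 0], [[2.58, 1.89, -0.02], [0.0, 0.0, 0.0], 0], [[3.13, 2.41, -0.02], [0.0, 0.0, 0.0], 0], [[3.65, 2.96, -0.02], [0.0, 0.0, 0.0], 0], [[4.15, 3.54, -0.02], [0.0, 0.0, 0.0], 0], [[4.61, 4.14, -0.02], [0.0, 0.0, 0.0], 0], [[5.05, 4.76, -0.02], [0.0, 0.0, 0.0], 0], [[5.45, 5.4, -0.02], [0.0, 0.0, 0.0], 0]]
```

>>> {"api": "apply_moves", "payload": {"moves": [[[0.7, 0.4, 0], [0, 0, 0], 0], [[1.4, 0.9, 0], [0, 0, 0], 0], [[2, 1.4, 0], [0, 0, 0], 0], [[2.6, 1.9, 0], [0, 0, 0], 0], [[3.1, 2.4, 0], [0, 0, 0], 0], [[3.65, 2.95, 0], [0, 0, 0], 0], [[4.15, 3.55, 0], [0, 0, 0], 0], [[4.6, 4.15, 0], [0, 0, 0], 0], [[5.05, 4.75, 0], [0, 0, 0], 0], [[5.45, 5.4, 0], [0, 0, 0], 0]]}}

```text
time: 7.8
tool_pos: [0.608, 0.157, 0.2383]
ee_rot: [-3.141, 0.001, -2.942]
wrist_force: [0.9, -0.1, -0.2]
width: 0.0003
```

```bash
python3 - <<'E'
from h import *
commit([[5.45,5.4,0],[0,0,0],0]); st()
pusharc('L',.95,1.4,.15,.15,-.03,.225,10)
E
```

```text
t 7.8 p [0.608  0.157  0.2383] err [-0.001   0.0002 -0.0005] rot [ 0. -0.  0.] F [ 0.9 -0.1 -0.2] w 0.0003 q [ 0.16  0.26  1.13 -0.    1.75 -1.61]
[[[0.33, 0.59, -0.02], [0.0, 0.0, 0.0], 0], [[0.64, 1.2, -0.02], [0.0, 0.0, 0.0], 0], [[0.92, 1.83, -0.02], [0.0, 0.0, 0.0], 0], [[1.17, 2.46, -0.02], [0.0, 0.0, 0.0], 0], [[1.39, 3.11, -0.02], [0.0, 0.0, 0.0], 0], [[1.59, 3.76, -0.02], [0.0, 0.0, 0.0], 0], [[1.75, 4.42, -0.02], [0.0, 0.0, 0.0], 0], [[1.88, 5.09, -0.02], [0.0, 0.0, 0.0], 0], [[1.99, 5.77, -0.02], [0.0, 0.0, 0.0], 0], [[2.06, 6.45, -0.02], [0.0, 0.0, 0.0], 0]]
```

>>> {"api": "apply_moves", "payload": {"moves": [[[0.3, 0.6, 0], [0, 0, 0], 0], [[0.6, 1.2, 0], [0, 0, 0], 0], [[0.9, 1.8, 0], [0, 0, 0], 0], [[1.15, 2.45, 0], [0, 0, 0], 0], [[1.4, 3.1, 0], [0, 0, 0], 0], [[1.6, 3.75, 0], [0, 0, 0], 0], [[1.75, 4.4, 0], [0, 0, 0], 0], [[1.9, 5.1, 0], [0, 0, 0], 0], [[2, 5.75, 0], [0, 0, 0], 0], [[2.05, 6.45, 0], [0, 0, 0], 0]]}}

```text
time: 8.63
tool_pos: [0.5753, 0.2161, 0.2382]
ee_rot: [-3.141, 0.001, -2.942]
wrist_force: [0.8, -1.9, 0.3]
width: 0.0007
```

```bash
python3 - <<'E'
from h import *
commit([[2.05,6.45,0],[0,0,0],0]); st()
pusharc('L',1.4,1.78,.15,.15,-.03,.225,9)
K=optics.snapshot('top'); cv2.imwrite('pics/t4.png',cv2.resize(K[70:230,100:330],None,fx=3.4,fy=3.4,interpolation=3)[:,:,::-1])
E
```

```text
t 8.63 p [0.5753 0.2161 0.2382] err [-0.0008  0.0003 -0.0006] rot [0. 0. 0.] F [ 0.8 -1.9  0.3] w 0.0007 q [ 0.27  0.23  1.17 -0.    1.74 -1.5 ]
[[[0.05, 0.63, -0.02], [0.0, 0.0, 0.0], 0], [[0.07, 1.28, -0.02], [0.0, 0.0, 0.0], 0], [[0.05, 1.92, -0.02], [0.0, 0.0, 0.0], 0], [[0.01, 2.55, -0.02], [0.0, 0.0, 0.0], 0], [[-0.06, 3.19, -0.02], [0.0, 0.0, 0.0], 0], [[-0.15, 3.82, -0.02], [0.0, 0.0, 0.0], 0], [[-0.27, 4.45, -0.02], [0.0, 0.0, 0.0], 0], [[-0.42, 5.08, -0.02], [0.0, 0.0, 0.0], 0], [[-0.59, 5.69, -0.02], [0.0, 0.0, 0.0], 0], [[-0.59, 5.69, -0.02], [0.0, 0.0, 0.0], 0]]
```

View pics/t4.png

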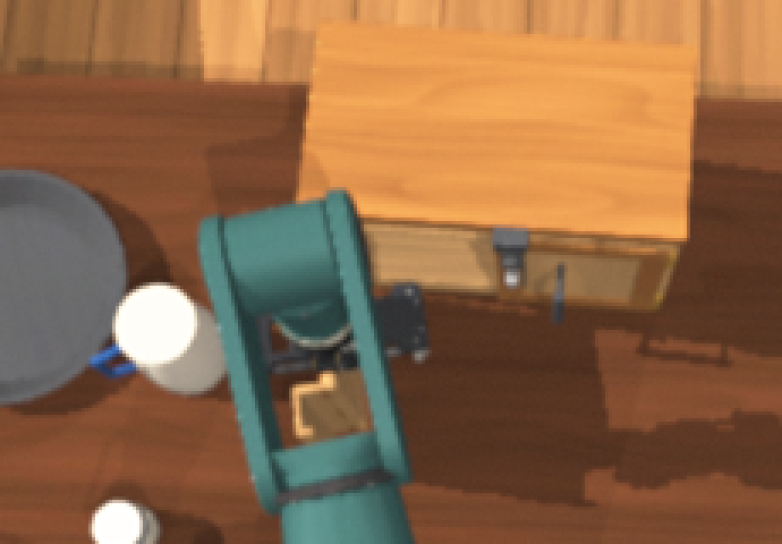

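The left door is close to 1.35 rad and the jug is clear. I'll push it on to about 1.75.

>>> {"api": "apply_moves", "payload": {"moves": [[[0.05, 0.6, 0], [0, 0, 0], 0], [[0.05, 1.3, 0], [0, 0, 0], 0], [[0.05, 1.9, 0], [0, 0, 0], 0], [[0, 2.5, 0], [0, 0, 0], 0], [[-0.05, 3.2, 0], [0, 0, 0], 0], [[-0.15, 3.8, 0], [0, 0, 0], 0], [[-0.25, 4.4, 0], [0, 0, 0], 0], [[-0.4, 5, 0], [0, 0, 0], 0], [[-0.5, 5.4, 0], [0, 0, 0], 0], [[-0.5, 5.4, 0], [0, 0, 0], 0]]}}

```text
time: 9.52
tool_pos: [0.5695, 0.2709, 0.2381]
ee_rot: [3.14, 0.0, -2.94]
wrist_force: [-0.0, -0.1, -0.7]
width: 0.0003
```

```bash
python3 - <<'E'
from h import *
commit([[-.5,5.4,0],[0,0,0],0]); st()
R=tool(TH,np.radians(45))
b=W([-.010,-.021,.182]); 
# tip at b: waypoint back 120mm along z
p=tcp_for(b,R,.014)-R[:,2]*.12
print(p)
rows(lin(p,R,10),[.3]*10)
E
```

```text
t 9.52 p [0.5695 0.2709 0.2381] err [-0.0008  0.0011 -0.0007] rot [-0.001  0.    -0.001] F [-0.  -0.1 -0.7] w 0.0003 q [ 0.35  0.27  1.13  0.    1.75 -1.42]
[0.602077   0.05347844 0.27675231]
[[[0.12, -2.18, -0.38], [0.009, -0.078, 0.022], 0.3], [[0.24, -4.37, -0.76], [0.018, -0.156, 0.045], 0.3], [[0.35, -6.55, -1.14], [0.028, -0.234, 0.067], 0.3], [[0.47, -8.73, -1.52], [0.037, -0.312, 0.089], 0.3], [[0.59, -10.92, -1.9], [0.046, -0.39, 0.111], 0.3], [[0.71, -13.1, -2.28], [0.055, -0.469, 0.134], 0.3], [[0.82, -15.28, -2.66], [0.065, -0.547, 0.156], 0.3], [[0.94, -17.47, -3.04], [0.074, -0.625, 0.178], 0.3], [[1.06, -19.65, -3.42], [0.083, -0.703, 0.2], 0.3], [[1.18, -21.83, -3.8], [0.092, -0.781, 0.223], 0.3]]
```

>>> {"api": "apply_moves", "payload": {"moves": [[[0.1, -2.2, -0.4], [0, 0, 0], 0], [[0.2, -4.4, -0.8], [0.01, -0.12, 0.04], 0], [[0.4, -6.6, -1.2], [0.02, -0.2, 0.06], 0], [[0.5, -8.7, -1.5], [0.035, -0.29, 0.08], 0.3], [[0.6, -10.9, -1.9], [0.045, -0.38, 0.11], 0.3], [[0.7, -13.1, -2.3], [0.055, -0.47, 0.135], 0.3], [[0.8, -15.3, -2.7], [0.065, -0.55, 0.155], 0.3], [[0.9, -17.5, -3], [0.074, -0.625, 0.18], 0.3], [[1.1, -19.6, -3.4], [0.083, -0.7, 0.2], 0.3], [[1.2, -21.8, -3.8], [0.092, -0.78, 0.223], 0.3]]}}

```text
time: 10.35
tool_pos: [0.601, 0.053, 0.2774]
ee_rot: [3.139, 0.789, 3.104]
wrist_force: [1.2, -0.2, 0.4]
width: 0.0281
```

```bash
python3 - <<'E'
from h import *
commit([[1.2, -21.8, -3.8], [0.092, -0.78, 0.223], 0.3]); 
for n in('top','scene'):
  K=optics.snapshot(n); c=K[120:200,170:310] if n=='top' else K[130:280,240:390]
  f=5.5 if n=='top' else 4.
  cv2.imwrite(f'pics/{n}5.png',cv2.resize(c,None,fx=f,fy=f,interpolation=3)[:,:,::-1])
st()
for n,o,f in(('top',(170,120),5.5),('scene',(240,130),4)):
  print(n,((proj(n,[W([-.02,-.039,.295]),W([-.02,-.003,.295]),W([-.009,-.021,.27]),W([-.019,-.021,.16]),door('L',1.75,.187,0,.265),door('L',1.75,.231,.032,.265)])-o)*f).round().tolist())
E
```

```text
t 10.45 p [0.5987 0.0517 0.2732] err [-0.0031 -0.002  -0.0036] rot [0.002 0.004 0.003] F [-0.9 -0.4 -0.5] w 0.0278 q [ 0.01 -0.32  1.83 -0.05  0.86 -1.51]
top [[467.0, 126.0], [410.0, 122.0], [441.0, 120.0], [443.0, 186.0], [24.0, 347.0], [-45.0, 401.0]]
scene [[242.0, 186.0], [258.0, 145.0], [261.0, 186.0], [235.0, 247.0], [166.0, -127.0], [139.0, -176.0]]
```

View pics/top5.png

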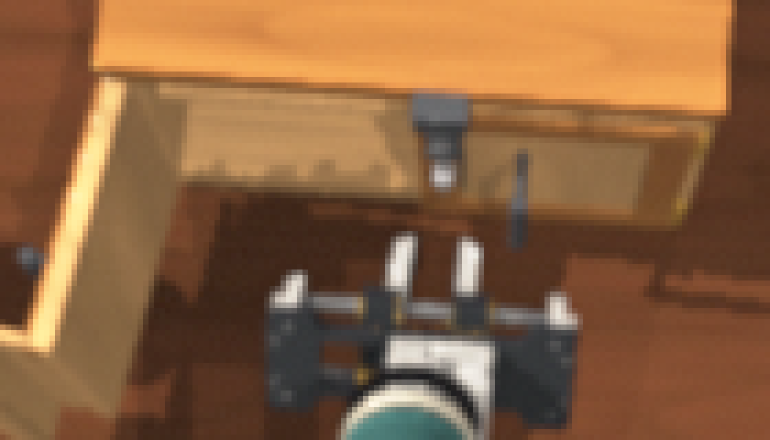

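View pics/scene5.png

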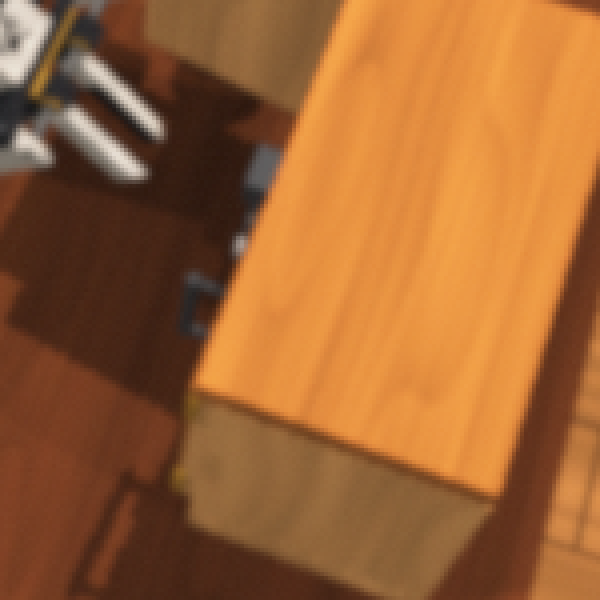

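Both pictures confirm the geometry. In the top view the keeper spans columns 412–470 (predicted 410–467) and the thumb piece is at (443,175). In the scene view the thumb is at (240,245). I'll approach the rod just above the thumb.

```bash
sed -i 's/^HY=.*/HY=0.190/' h.py; python3 - <<'E'
from h import *
st()
R=tool(TH,np.radians(45))
b=W([-.009,-.021,.179]); p=tcp_for(b,R,.014); print(p)
rows(lin(p,R,8),[.3]*8+[.0]*2)
E
```

```text
t 10.45 p [0.5987 0.0517 0.2732] err [-0.0031 -0.002  -0.0036] rot [0.002 0.004 0.003] F [-0.9 -0.4 -0.5] w 0.0278 q [ 0.01 -0.32  1.83 -0.05  0.86 -1.51]
[0.68787723 0.05047421 0.18889949]
[[[0.01, -0.0, 1.54], [0.0, -0.0, -0.0], 0.3], [[0.03, -0.01, 3.08], [0.0, -0.0, -0.0], 0.3], [[0.04, -0.01, 4.61], [0.0, -0.0, -0.0], 0.3], [[0.05, -0.01, 6.15], [0.0, -0.0, -0.0], 0.3], [[0.07, -0.02, 7.69], [0.0, -0.001, -0.0], 0.3], [[0.08, -0.02, 9.23], [0.0, -0.001, -0.0], 0.3], [[0.1, -0.02, 10.77], [0.0, -0.001, -0.0], 0.3], [[0.11, -0.03, 12.31], [0.0, -0.001, -0.0], 0.3], [[0.11, -0.03, 12.31], [0.0, -0.001, -0.0], 0.0], [[0.11, -0.03, 12.31], [0.0, -0.001, -0.0], 0.0]]
```

>>> {"api": "apply_moves", "payload": {"moves": [[[0, 0, 2], [0, 0, 0], 0.3], [[0, 0, 4], [0, 0, 0], 0.3], [[0, 0, 6], [0, 0, 0], 0.3], [[0.1, 0, 8], [0, 0, 0], 0.3], [[0.1, 0, 9.5], [0, 0, 0], 0.3], [[0.1, 0, 10.5], [0, 0, 0], 0.3], [[0.1, 0, 11.2], [0, 0, 0], 0.3], [[0.1, 0, 11.8], [0, 0, 0], 0.3], [[0.1, 0, 12.3], [0, 0, 0], 0.3], [[0.1, 0, 12.3], [0, 0, 0], 0.3]]}}

```text
time: 11.28
tool_pos: [0.6876, 0.0507, 0.1881]
ee_rot: [3.141, 0.784, 3.106]
wrist_force: [-0.2, 0.2, 0.4]
width: 0.0284
```

```bash
python3 - <<'E'
from h import *
commit([[0.1, 0, 12.3], [0, 0, 0], 0.3]); st()
for n in('top','scene'):
  K=optics.snapshot(n); c=K[120:200,170:310] if n=='top' else K[130:280,240:390]
  f=5.5 if n=='top' else 4.
  cv2.imwrite(f'pics/{n}6.png',cv2.resize(c,None,fx=f,fy=f,interpolation=3)[:,:,::-1])
E
```

```text
t 11.28 p [0.6876 0.0507 0.1881] err [-0.0003 -0.     -0.0009] rot [-0.     0.001  0.   ] F [-0.2  0.2  0.4] w 0.0284 q [ 0.01 -0.06  1.78 -0.05  0.64 -1.5 ]
```

View pics/top6.png

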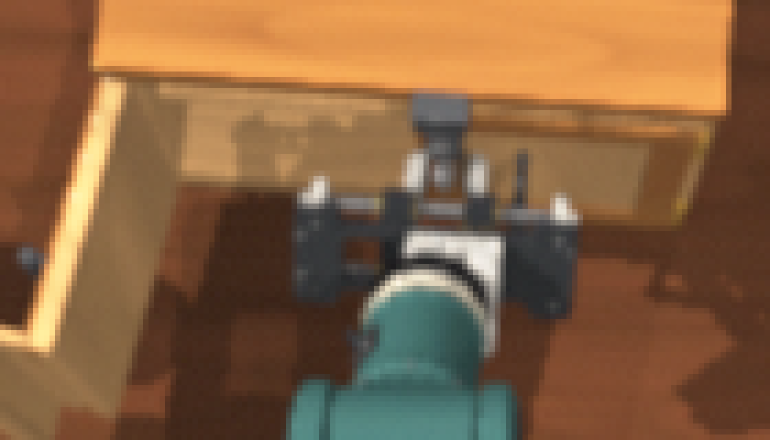

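View pics/scene6.png

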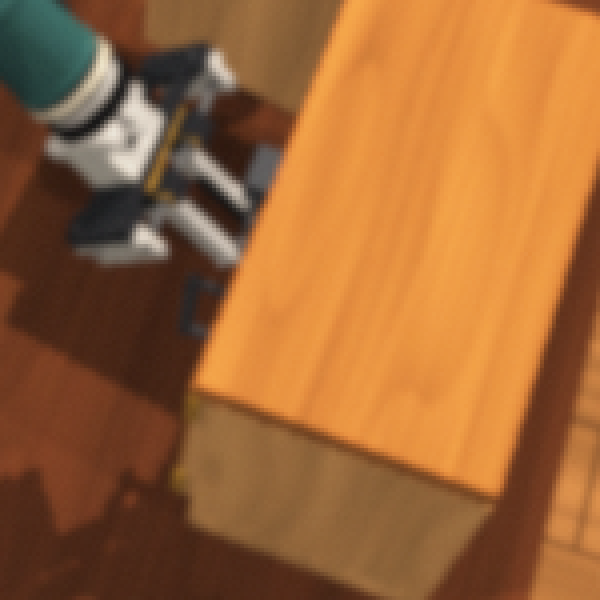

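The fingers straddle the rod, at columns 413 and 478 with the rod at about 444. I'll close them.

>>> {"api": "apply_moves", "payload": {"moves": [[[0, 0, 0], [0, 0, 0], 0.2], [[0, 0, 0], [0, 0, 0], 0.15], [[0, 0, 0], [0, 0, 0], 0.1], [[0, 0, 0], [0, 0, 0], 0.05], [[0, 0, 0], [0, 0, 0], 0], [[0, 0, 0], [0, 0, 0], 0], [[0, 0, 0], [0, 0, 0], 0], [[0, 0, 0], [0, 0, 0], 0], [[0, 0, 0], [0, 0, 0], 0], [[0, 0, 0], [0, 0, 0], 0]]}}

```text
time: 12.22
tool_pos: [0.6874, 0.0543, 0.1894]
ee_rot: [3.133, 0.786, 3.103]
wrist_force: [-0.2, 10.5, -0.8]
width: 0.0067
```

```bash
python3 - <<'E'
from h import *
st()
p0,R0=getc()
print(R0.T@np.array([0,0,-.01])*100)
E
```

```text
t 12.22 p [0.6874 0.0543 0.1894] err [-0.0005  0.0035  0.0004] rot [-0.006 -0.002  0.002] F [-0.2 10.5 -0.8] w 0.0067 q [ 0.01 -0.07  1.78 -0.04  0.64 -1.5 ]
[ 7.06451660e-01 -2.52723477e-04  7.07761250e-01]
```

The opening reads 6.7 mm, which fits the rod (the 12 mm bar read 10.8). Now drawing it down.

>>> {"api": "apply_moves", "payload": {"moves": [[[0, 0.1, 0], [0, 0, 0], 0], [[0, 0.2, 0], [0, 0, 0], 0], [[0, 0.3, 0], [0, 0, 0], 0], [[0.15, 0.3, 0.15], [0, 0, 0], 0], [[0.4, 0.3, 0.4], [0, 0, 0], 0], [[0.65, 0.3, 0.65], [0, 0, 0], 0], [[0.9, 0.3, 0.9], [0, 0, 0], 0], [[1.15, 0.3, 1.15], [0, 0, 0], 0], [[1.4, 0.3, 1.4], [0, 0, 0], 0], [[1.4, 0.3, 1.4], [0, 0, 0], 0]]}}

```text
time: 13.05
tool_pos: [0.6876, 0.0545, 0.1693]
ee_rot: [3.139, 0.786, 3.105]
wrist_force: [-1.7, 5.8, 2.5]
width: 0.0061
```

```bash
python3 - <<'E'
from h import *
commit([[1.4,.3,1.4],[0,0,0],0]); st()
for n in('top','scene'):
  K=optics.snapshot(n); c=K[120:200,170:310] if n=='top' else K[130:280,240:390]
  f=5.5 if n=='top' else 4.
  cv2.imwrite(f'pics/{n}7.png',cv2.resize(c,None,fx=f,fy=f,interpolation=3)[:,:,::-1])
E
```

```text
t 13.05 p [0.6876 0.0545 0.1693] err [-0.0004  0.0008  0.0001] rot [-0.002 -0.001  0.001] F [-1.7  5.8  2.5] w 0.0061 q [ 0.01 -0.05  1.81 -0.06  0.59 -1.49]
```

View pics/top7.png

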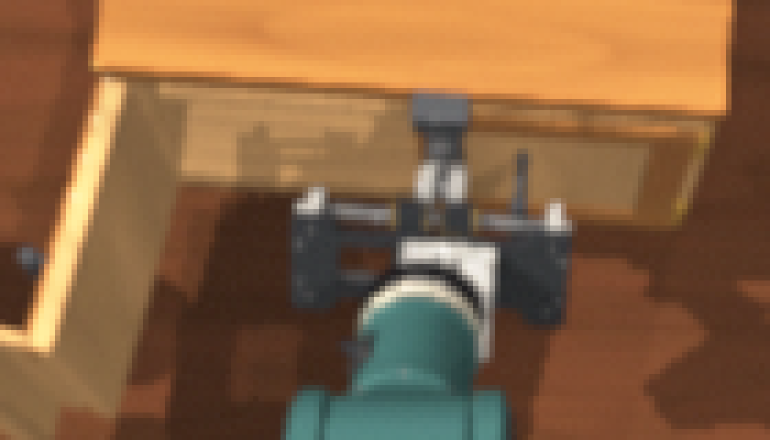

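The fingers are on the rod at (442,185) and moving with it. I'll continue down to find the stop.

>>> {"api": "apply_moves", "payload": {"moves": [[[0.15, 0, 0.15], [0, 0, 0], 0], [[0.3, 0, 0.3], [0, 0, 0], 0], [[0.45, 0, 0.45], [0, 0, 0], 0], [[0.6, 0, 0.6], [0, 0, 0], 0], [[0.75, 0, 0.75], [0, 0, 0], 0], [[0.9, 0, 0.9], [0, 0, 0], 0], [[1.05, 0, 1.05], [0, 0, 0], 0], [[1.05, 0, 1.05], [0, 0, 0], 0], [[1.05, 0, 1.05], [0, 0, 0], 0], [[1.05, 0, 1.05], [0, 0, 0], 0]]}}

```text
time: 13.98
tool_pos: [0.6881, 0.0546, 0.1603]
ee_rot: [3.139, 0.792, 3.106]
wrist_force: [-24.0, 4.7, 19.0]
width: 0.0063
```

```bash
python3 - <<'E'
from h import *
commit([[1.05,0,1.05],[0,0,0],0]); st()
E
```

```text
t 13.98 p [0.6881 0.0546 0.1603] err [0.0002 0.0008 0.006 ] rot [-0.001 -0.008  0.   ] F [-24.    4.7  19. ] w 0.0063 q [ 0.01 -0.04  1.82 -0.06  0.57 -1.48]
```

```bash
python3 - <<'E'
from h import *
for n in('top','scene'):
  K=optics.snapshot(n); c=K[135:175,220:290] if n=='top' else K[150:220,270:340]
  f=10 if n=='top' else 8.
  cv2.imwrite(f'pics/{n}8.png',cv2.resize(c,None,fx=f,fy=f,interpolation=3)[:,:,::-1])
st()
E
```

```text
t 14.08 p [0.6881 0.0545 0.1603] err [0.0001 0.0008 0.0059] rot [-0.001 -0.008  0.   ] F [-24.1   4.9  18.6] w 0.0065 q [ 0.01 -0.04  1.82 -0.06  0.57 -1.48]
```

View pics/top8.png

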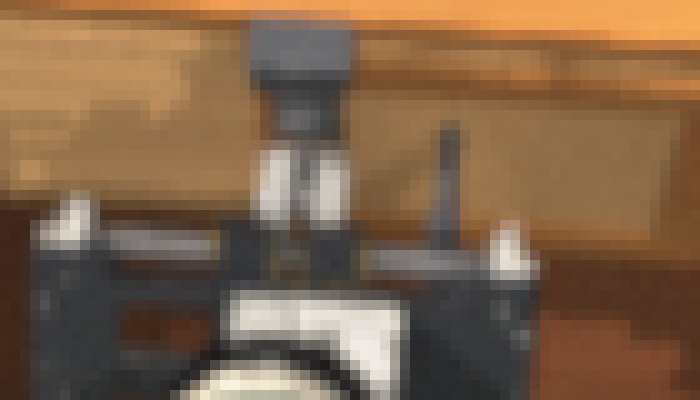

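View pics/scene8.png

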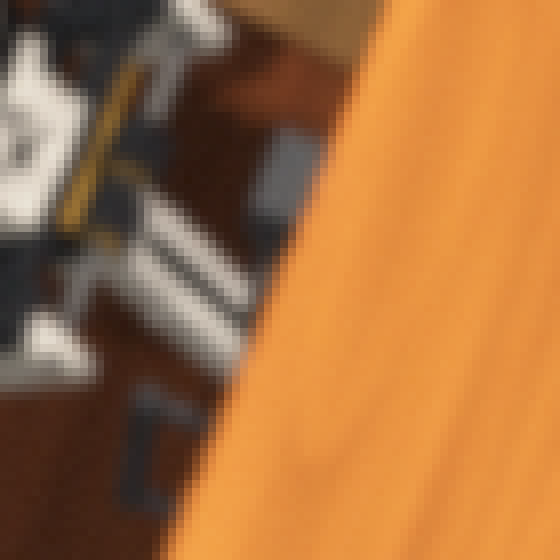

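>>> {"api": "apply_moves", "payload": {"moves": [[[-0.4, 0, -0.4], [0, 0, 0], 0], [[-0.4, 0, -0.4], [0, 0, 0], 0.25], [[-0.4, 0, -0.4], [0, 0, 0], 0.25], [[-0.4, 0, -0.4], [0, 0, 0], 0.25], [[-0.4, 0, -2], [0, 0, 0], 0.25], [[-0.4, 0, -4], [0, 0, 0], 0.25], [[-0.4, 0, -6], [0, 0, 0], 0.25], [[-0.4, 0, -8], [0, 0, 0], 0.25], [[-0.4, 0, -10], [0, 0, 0], 0.25], [[-0.4, 0, -10], [0, 0, 0], 0.25]]}}

```text
time: 14.92
tool_pos: [0.62, 0.0555, 0.2319]
ee_rot: [3.141, 0.791, 3.106]
wrist_force: [1.3, 0.5, 1.4]
width: 0.0233
```

```bash
python3 - <<'E'
from h import *
commit([[-.4,0,-10],[0,0,0],0]); st()
for n in('top','scene'):
  K=optics.snapshot(n); c=K[135:175,220:290] if n=='top' else K[150:220,270:340]
  f=10 if n=='top' else 8.
  cv2.imwrite(f'pics/{n}9.png',cv2.resize(c,None,fx=f,fy=f,interpolation=3)[:,:,::-1])
for z in(.12,.13,.14,.15,.16,.17):
  print(z,((proj('top',[W([-.019,-.021,z]),W([-.019,-.021,z-.012])])-(220,135))*10).round().tolist(),((proj('scene',[W([-.019,-.021,z]),W([-.019,-.021,z-.012])])-(270,150))*8).round().tolist())
E
```

```text
t 14.92 p [0.62   0.0555 0.2319] err [-0.0002 -0.0007  0.004 ] rot [ 0.001 -0.007  0.   ] F [1.3 0.5 1.4] w 0.0233 q [ 0.02 -0.26  1.86 -0.06  0.75 -1.49]
0.12 [[306.0, 219.0], [307.0, 227.0]] [[220.0, 378.0], [218.0, 390.0]]
0.13 [[306.0, 211.0], [307.0, 220.0]] [[223.0, 367.0], [220.0, 380.0]]
0.14 [[306.0, 204.0], [306.0, 213.0]] [[225.0, 357.0], [222.0, 369.0]]
0.15 [[305.0, 196.0], [306.0, 205.0]] [[227.0, 346.0], [224.0, 359.0]]
0.16 [[305.0, 188.0], [305.0, 198.0]] [[229.0, 335.0], [227.0, 348.0]]
0.17 [[304.0, 181.0], [305.0, 190.0]] [[232.0, 324.0], [229.0, 337.0]]
```

View pics/top9.png

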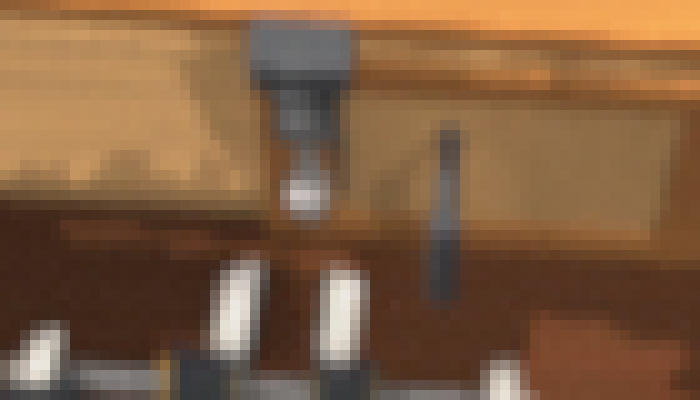

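View pics/scene9.png

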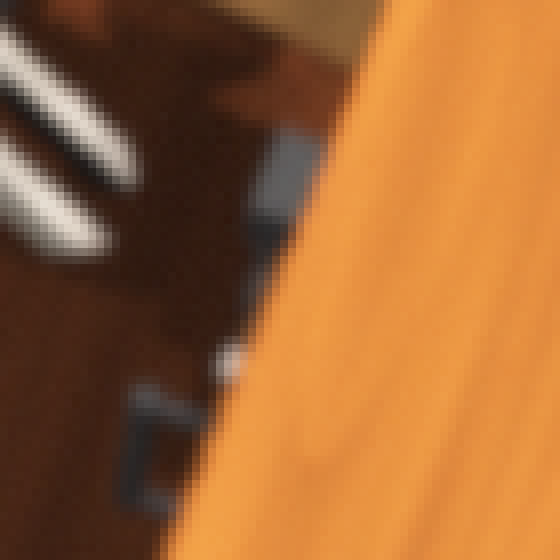

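```bash
python3 - <<'E'
import cv2,numpy as np
a=cv2.imread('pics/top5.png',0).astype(int); b=cv2.imread('pics/top9.png',0).astype(int)
ia=cv2.resize(a.astype(np.uint8),(140,80),interpolation=cv2.INTER_AREA); ib=cv2.resize(b.astype(np.uint8),(70,40),interpolation=cv2.INTER_AREA)
print('before rows(abs 144..162), cols 247..254'); print(ia[24:42,77:85])
print('after'); print(ib[9:27,27:35])
E
```

```text
before rows(abs 144..162), cols 247..254
[[ 69  70  71  69  66  60  61  83]
 [ 73  78  83  80  73  63  67  92]
 [ 82  95 103  97  88  71  68  95]
 [ 85  96 102  95  84  67  66  90]
 [ 82  79  83  82  75  68  64  86]
 [ 83  88 105  98  95  85  73  87]
 [ 85 110 148 137 125 108  82  85]
 [ 82 123 180 177 162 120  85  88]
 [ 89 129 189 195 180 123  83  88]
 [ 89 108 148 155 143 105  84  91]
 [ 88  87  99 106 102  91  88  98]
 [ 82  78  81  86  87  85  91 104]
 [ 75  73  77  81  83  84  90 100]
 [ 70  74  79  81  82  84  85  89]
 [ 66  67  69  72  73  77  74  75]
 [ 69  65  65  65  65  68  67  65]
 [ 76  74  73  75  78  77  76  73]
 [ 65  67  70  78  80  81  80  78]]
after
[[ 75  87  84  75  61  52  59  78]
 [ 75  82  84  78  65  57  65  91]
 [ 80  93 101  93  79  66  70  95]
 [ 81  95 105  98  84  70  71  94]
 [ 78  81  85  83  80  74  72  90]
 [ 83  80  84  87  84  77  70  86]
 [ 83  83  92 100  94  82  74  86]
 [ 84  82  96 105 104  90  77  87]
 [ 84  88 112 116 113 107  84  88]
 [ 84 109 159 153 139 122  91  89]
 [ 86 129 196 191 173 137 100  98]
 [ 89 114 161 164 155 123 102 103]
 [ 84  91 108 115 113  99  95 104]
 [ 74  76  77  83  87  84  88  92]
 [ 62  65  64  70  74  77  76  77]
 [ 62  60  61  64  67  68  68  64]
 [ 65  64  69  76  77  78  79  74]
 [ 56  58  66  77  78  90 111 103]]
```

The top view shows the thumb piece moved from row 151.6 to 154.1, about 32 mm down, and it then resisted 19 N. So the bolt is at its stop. Next is the right handle.

```bash
python3 - <<'E'
from h import *
R=tool(TH,np.radians(42)); g=door('R',0,.115,.038,.15)+[0,.005,0]; print(g); st()
p=tcp_for(g,R,-.005)-R[:,2]*.09
rows(lin(p,R,7),[.5]*10)
E
```

```text
[0.66689881 0.00217566 0.15      ]
t 15.02 p [0.62   0.0554 0.228 ] err [-0.0002 -0.0007  0.0001] rot [ 0.001 -0.002  0.   ] F [0.3 0.1 0. ] w 0.0237 q [ 0.02 -0.25  1.86 -0.06  0.74 -1.49]
[[[0.23, -0.75, 0.07], [0.0, 0.007, -0.0], 0.5], [[0.47, -1.49, 0.13], [0.0, 0.015, -0.0], 0.5], [[0.7, -2.24, 0.2], [0.0, 0.022, -0.0], 0.5], [[0.93, -2.99, 0.26], [0.0, 0.029, -0.0], 0.5], [[1.17, -3.73, 0.33], [0.0, 0.037, -0.0], 0.5], [[1.4, -4.48, 0.39], [0.0, 0.044, -0.0], 0.5], [[1.63, -5.23, 0.46], [0.0, 0.051, -0.0], 0.5], [[1.63, -5.23, 0.46], [0.0, 0.051, -0.0], 0.5], [[1.63, -5.23, 0.46], [0.0, 0.051, -0.0], 0.5], [[1.63, -5.23, 0.46], [0.0, 0.051, -0.0], 0.5]]
```

>>> {"api": "apply_moves", "payload": {"moves": [[[0.2, -0.8, 0], [0, 0.01, 0], 0.5], [[0.5, -1.5, 0.1], [0, 0.015, 0], 0.5], [[0.7, -2.2, 0.2], [0, 0.02, 0], 0.5], [[0.9, -3, 0.25], [0, 0.03, 0], 0.5], [[1.2, -3.8, 0.3], [0, 0.04, 0], 0.5], [[1.4, -4.5, 0.4], [0, 0.045, 0], 0.5], [[1.6, -5.2, 0.5], [0, 0.05, 0], 0.5], [[1.6, -5.2, 0.5], [0, 0.05, 0], 0.5], [[1.6, -5.2, 0.5], [0, 0.05, 0], 0.5], [[1.6, -5.2, 0.5], [0, 0.05, 0], 0.5]]}}

```text
time: 15.85
tool_pos: [0.6101, 0.0042, 0.2113]
ee_rot: [3.141, 0.733, 3.105]
wrist_force: [0.3, -0.2, -0.4]
width: 0.047
```

```bash
python3 - <<'E'
from h import *
commit([[1.6, -5.2, 0.5], [0, 0.05, 0], 0.5]); st()
K=optics.snapshot('top'); c=K[120:200,200:310]
cv2.imwrite(f'pics/top10.png',cv2.resize(c,None,fx=7,fy=7,interpolation=3)[:,:,::-1])
R=tool(TH,np.radians(42)); g=door('R',0,.115,.038,.15)+[0,.005,0]
rows(lin(tcp_for(g,R,-.005),R,7),[.5]*10)
E
```

```text
t 15.85 p [0.6101 0.0042 0.2113] err [-0.0005 -0.0003 -0.0018] rot [0.    0.002 0.001] F [ 0.3 -0.2 -0.4] w 0.047 q [-0.12 -0.25  1.88  0.08  0.79 -1.68]
[[[0.01, -0.0, 1.28], [0.0, 0.0, -0.0], 0.5], [[0.01, -0.01, 2.56], [0.0, 0.0, -0.0], 0.5], [[0.02, -0.01, 3.84], [0.0, 0.001, -0.0], 0.5], [[0.03, -0.02, 5.12], [0.0, 0.001, -0.0], 0.5], [[0.03, -0.02, 6.4], [0.0, 0.001, -0.0], 0.5], [[0.04, -0.02, 7.68], [0.0, 0.001, -0.0], 0.5], [[0.05, -0.03, 8.96], [0.0, 0.001, -0.0], 0.5], [[0.05, -0.03, 8.96], [0.0, 0.001, -0.0], 0.5], [[0.05, -0.03, 8.96], [0.0, 0.001, -0.0], 0.5], [[0.05, -0.03, 8.96], [0.0, 0.001, -0.0], 0.5]]
```

View pics/top10.png

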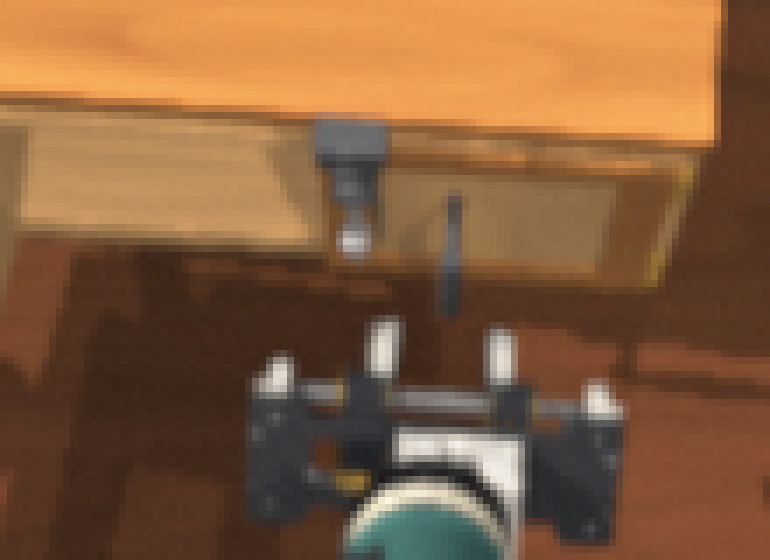

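The fingers at columns 385 and 500 bracket the right handle at column 450. I'll advance and grip.

>>> {"api": "apply_moves", "payload": {"moves": [[[0, 0, 1.5], [0, 0, 0], 0.5], [[0, 0, 3], [0, 0, 0], 0.5], [[0, 0, 4.5], [0, 0, 0], 0.5], [[0, 0, 6], [0, 0, 0], 0.5], [[0, 0, 7.5], [0, 0, 0], 0.5], [[0, 0, 8.5], [0, 0, 0], 0.4], [[0, 0, 9], [0, 0, 0], 0.3], [[0, 0, 9], [0, 0, 0], 0.2], [[0, 0, 9], [0, 0, 0], 0.1], [[0, 0, 9], [0, 0, 0], 0]]}}

```text
time: 16.73
tool_pos: [0.6706, 0.0022, 0.1468]
ee_rot: [3.141, 0.736, 3.106]
wrist_force: [-0.5, -0.1, 0.3]
width: 0.0171
```

>>> {"api": "apply_moves", "payload": {"moves": [[[0, 0, 0], [0, 0, 0], 0], [[0, 0, 0], [0, 0, 0], 0], [[0, 0, 0], [0, 0, 0], 0], [[0, 0, 0], [0, 0, 0], 0], [[0, 0, 0], [0, 0, 0], 0], [[0, 0, 0], [0, 0, 0], 0], [[0, 0, 0], [0, 0, 0], 0], [[0, 0, 0], [0, 0, 0], 0], [[0, 0, 0], [0, 0, 0], 0], [[0, 0, 0], [0, 0, 0], 0]]}}

```text
time: 17.57
tool_pos: [0.6709, 0.0013, 0.147]
ee_rot: [-3.141, 0.737, 3.106]
wrist_force: [0.4, -5.5, 0.9]
width: 0.0111
```

```bash
python3 - <<'E'
from h import *
commit([[0,0,9],[0,0,0],0]); st()
arcrows('R',0,.15,TH+.08,8,0,lean=42)
E
```

```text
t 17.57 p [0.6709 0.0013 0.147 ] err [ 0.     -0.001   0.0007] rot [ 0.001 -0.002 -0.   ] F [ 0.4 -5.5  0.9] w 0.0111 q [-0.11 -0.06  1.84  0.08  0.62 -1.69]
[[[0.16, -0.08, -0.14], [-0.007, 0.001, -0.008], 0], [[0.32, -0.17, -0.29], [-0.013, 0.001, -0.015], 0], [[0.48, -0.26, -0.43], [-0.02, 0.001, -0.023], 0], [[0.63, -0.36, -0.57], [-0.027, 0.001, -0.03], 0], [[0.79, -0.46, -0.71], [-0.033, 0.001, -0.037], 0], [[0.94, -0.56, -0.85], [-0.04, 0.001, -0.045], 0], [[1.09, -0.67, -0.98], [-0.047, 0.001, -0.052], 0], [[1.24, -0.78, -1.12], [-0.054, 0.001, -0.06], 0], [[1.24, -0.78, -1.12], [-0.054, 0.001, -0.06], 0], [[1.24, -0.78, -1.12], [-0.054, 0.001, -0.06], 0]]
```

The bar is gripped at 11.1 mm. I'll give a gentle first pull to see whether the door is free.

>>> {"api": "apply_moves", "payload": {"moves": [[[0.15, -0.1, -0.15], [-0.007, 0, -0.008], 0], [[0.3, -0.2, -0.3], [-0.013, 0, -0.015], 0], [[0.45, -0.3, -0.4], [-0.02, 0, -0.023], 0], [[0.6, -0.4, -0.55], [-0.027, 0, -0.03], 0], [[0.8, -0.5, -0.7], [-0.033, 0, -0.037], 0], [[0.95, -0.6, -0.85], [-0.04, 0, -0.045], 0], [[1.1, -0.7, -1], [-0.047, 0, -0.052], 0], [[1.25, -0.8, -1.1], [-0.054, 0, -0.06], 0], [[1.25, -0.8, -1.1], [-0.054, 0, -0.06], 0], [[1.25, -0.8, -1.1], [-0.054, 0, -0.06], 0]]}}

```text
time: 18.4
tool_pos: [0.6543, -0.0056, 0.1469]
ee_rot: [-3.141, 0.737, -3.097]
wrist_force: [2.2, -4.0, 0.4]
width: 0.0114
```

```bash
python3 - <<'E'
from h import *
commit([[1.25, -0.8, -1.1], [-0.054, 0, -0.06], 0]); st()
arcrows('R',.15,.6,.3,10,0,lean=42)
K=optics.snapshot('top'); c=K[110:210,200:310]
cv2.imwrite(f'pics/top11.png',cv2.resize(c,None,fx=5.5,fy=5.5,interpolation=3)[:,:,::-1])
E
```

```text
t 18.4 p [ 0.6543 -0.0056  0.1469] err [ 0.0004 -0.0005  0.0008] rot [ 0.001 -0.003  0.001] F [ 2.2 -4.   0.4] w 0.0114 q [-0.17 -0.1   1.88  0.24  0.65 -1.92]
[[[0.37, -0.24, -0.33], [-0.017, 0.001, -0.019], 0], [[0.73, -0.51, -0.66], [-0.034, 0.001, -0.038], 0], [[1.08, -0.79, -0.97], [-0.051, 0.001, -0.057], 0], [[1.42, -1.1, -1.28], [-0.068, 0.001, -0.076], 0], [[1.75, -1.43, -1.58], [-0.085, 0.001, -0.095], 0], [[2.07, -1.78, -1.87], [-0.102, 0.001, -0.114], 0], [[2.37, -2.14, -2.14], [-0.119, 0.001, -0.132], 0], [[2.67, -2.53, -2.41], [-0.136, 0.001, -0.151], 0], [[2.95, -2.93, -2.66], [-0.153, 0.001, -0.17], 0], [[3.22, -3.35, -2.9], [-0.17, 0.001, -0.189], 0]]
```

View pics/top11.png

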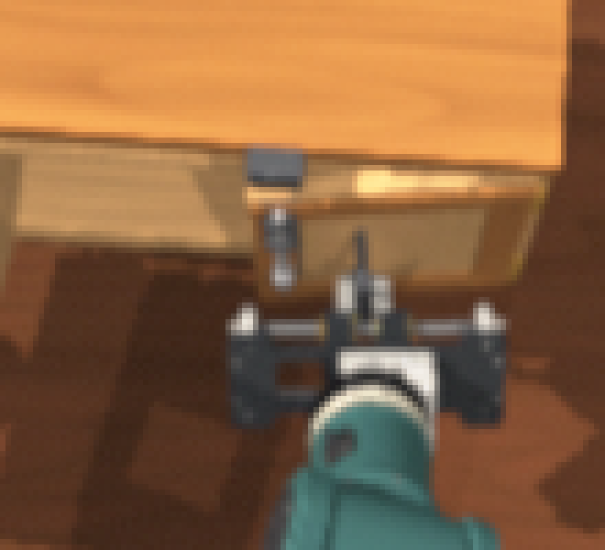

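The door is free: its edge has come out of the keeper at (275,180). I'll pull on with less wrist turn to stay clear of the joint 6 limit.

```bash
python3 - <<'E'
from h import *
arcrows('R',.15,.5,.11,9,0,lean=42)
E
```

```text
[[[0.32, -0.21, -0.29], [-0.005, 0.001, -0.005], 0], [[0.63, -0.44, -0.57], [-0.01, 0.001, -0.011], 0], [[0.94, -0.69, -0.85], [-0.014, 0.001, -0.016], 0], [[1.24, -0.95, -1.12], [-0.019, 0.001, -0.021], 0], [[1.53, -1.23, -1.38], [-0.024, 0.001, -0.027], 0], [[1.81, -1.52, -1.63], [-0.029, 0.001, -0.032], 0], [[2.08, -1.83, -1.88], [-0.034, 0.001, -0.037], 0], [[2.35, -2.15, -2.12], [-0.038, 0.001, -0.043], 0], [[2.6, -2.49, -2.35], [-0.043, 0.001, -0.048], 0], [[2.6, -2.49, -2.35], [-0.043, 0.001, -0.048], 0]]
```

>>> {"api": "apply_moves", "payload": {"moves": [[[0.3, -0.2, -0.3], [-0.005, 0, -0.005], 0], [[0.6, -0.45, -0.55], [-0.01, 0, -0.01], 0], [[0.95, -0.7, -0.85], [-0.015, 0, -0.015], 0], [[1.25, -0.95, -1.1], [-0.02, 0, -0.02], 0], [[1.55, -1.25, -1.4], [-0.025, 0, -0.027], 0], [[1.8, -1.5, -1.65], [-0.03, 0, -0.03], 0], [[2.1, -1.85, -1.9], [-0.034, 0, -0.037], 0], [[2.35, -2.15, -2.1], [-0.038, 0, -0.043], 0], [[2.6, -2.5, -2.35], [-0.043, 0, -0.048], 0], [[2.6, -2.5, -2.35], [-0.043, 0, -0.048], 0]]}}

```text
time: 19.28
tool_pos: [0.6197, -0.0309, 0.1468]
ee_rot: [3.139, 0.736, -3.033]
wrist_force: [-1.9, 1.5, 5.3]
width: 0.0114
```

```bash
python3 - <<'E'
from h import *
commit([[2.6, -2.5, -2.35], [-0.043, 0, -0.048], 0]); st()
p0,R0=getc(); print(R0.T@np.array([-.06,0,.12])*100)
K=optics.snapshot('top'); c=K[110:210,200:310]
cv2.imwrite(f'pics/top12.png',cv2.resize(c,None,fx=5.5,fy=5.5,interpolation=3)[:,:,::-1])
E
```

```text
t 19.28 p [ 0.6197 -0.0309  0.1468] err [-0.0003  0.0007  0.0007] rot [-0.002 -0.002  0.001] F [-1.9  1.5  5.3] w 0.0114 q [-0.28 -0.17  1.94  0.41  0.71 -2.18]
[ -3.61638567   0.65685934 -12.90311166]
```

View pics/top12.png

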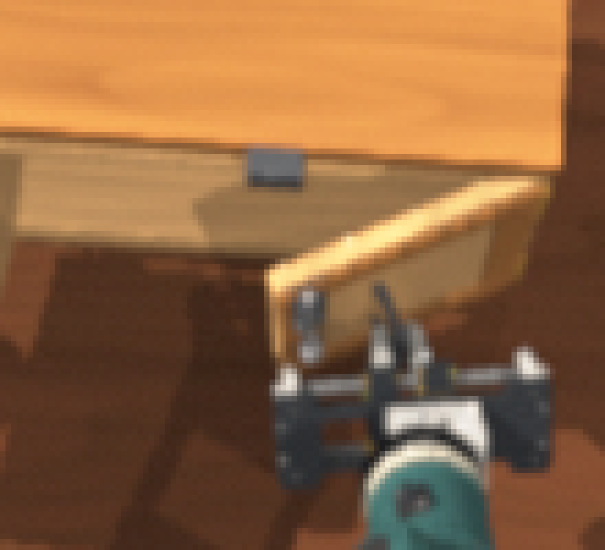

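The right door is at about 0.5 rad. I'll release it and back off, then push from behind as before.

>>> {"api": "apply_moves", "payload": {"moves": [[[0, 0, 0], [0, 0, 0], 0.35], [[0, 0, 0], [0, 0, 0], 0.35], [[0, 0, 0], [0, 0, 0], 0.35], [[0, 0, -2], [0, 0, 0], 0.35], [[-0.3, 0, -4.5], [0, 0, 0], 0.35], [[-0.6, 0, -7], [0, 0, 0], 0.35], [[-1, 0, -9.5], [0, 0, 0], 0.2], [[-1.5, 0, -12], [0, 0, 0], 0], [[-2, 0, -14.5], [0, 0, 0], 0], [[-2.5, 0, -17], [0, 0, 0], 0]]}}

```text
time: 20.17
tool_pos: [0.5236, -0.0421, 0.2884]
ee_rot: [3.141, 0.733, -3.032]
wrist_force: [-0.4, -0.4, 0.4]
width: 0.0095
```

```bash
python3 - <<'E'
from h import *
commit([[-2.5, 0, -17], [0, 0, 0], 0]); st()
b=door('R',.5,.15,-.015-.018,.225); print(b)
R=tool(-.2,0)
p=b+[0,0,.014+.13]; print(p)
rows(lin(p,R,9),[0]*10)
E
```

```text
t 20.17 p [ 0.5236 -0.0421  0.2884] err [-0.0017 -0.     -0.0007] rot [-0.     0.002  0.   ] F [-0.4 -0.4  0.4] w 0.0095 q [-0.4  -0.48  1.88  0.38  1.11 -2.14]
[0.66387579 0.02616193 0.225     ]
[0.66387579 0.02616193 0.369     ]
[[[-1.79, 0.58, 0.42], [0.013, 0.081, 0.033], 0], [[-3.59, 1.17, 0.84], [0.025, 0.162, 0.066], 0], [[-5.38, 1.75, 1.27], [0.038, 0.243, 0.099], 0], [[-7.17, 2.34, 1.69], [0.051, 0.324, 0.132], 0], [[-8.97, 2.92, 2.11], [0.063, 0.405, 0.164], 0], [[-10.76, 3.51, 2.53], [0.076, 0.486, 0.197], 0], [[-12.55, 4.09, 2.96], [0.088, 0.567, 0.23], 0], [[-14.35, 4.68, 3.38], [0.101, 0.648, 0.263], 0], [[-16.14, 5.26, 3.8], [0.114, 0.729, 0.296], 0], [[-16.14, 5.26, 3.8], [0.114, 0.729, 0.296], 0]]
```

>>> {"api": "apply_moves", "payload": {"moves": [[[-1.8, 0.5, 0.4], [0.013, 0.08, 0.033], 0], [[-3.6, 1, 0.8], [0.025, 0.16, 0.066], 0], [[-5.4, 1.5, 1.3], [0.038, 0.243, 0.1], 0], [[-7.2, 2, 1.7], [0.05, 0.324, 0.13], 0], [[-9, 2.4, 2.1], [0.063, 0.405, 0.164], 0], [[-10.8, 2.8, 2.5], [0.076, 0.486, 0.197], 0], [[-12.6, 3.2, 3], [0.088, 0.567, 0.23], 0], [[-14.4, 3.6, 3.4], [0.1, 0.648, 0.263], 0], [[-16.4, 4, 3.8], [0.114, 0.729, 0.296], 0], [[-16.4, 4, 3.8], [0.114, 0.729, 0.296], 0]]}}

```text
time: 21.0
tool_pos: [0.675, 0.0142, 0.361]
ee_rot: [-3.14, -0.011, 2.941]
wrist_force: [1.9, -1.0, -3.4]
width: 0.0002
```

```bash
python3 - <<'E'
from h import *
commit([[-16.4, 4, 3.8], [0.114, 0.729, 0.296], 0]); 
for n in('top','scene'):
  K=optics.snapshot(n); c=K[60:220,150:330] if n=='top' else K[60:260,220:420]
  cv2.imwrite(f'pics/{n}13.png',cv2.resize(c,None,fx=3.,fy=3.,interpolation=3)[:,:,::-1])
st()
b=door('R',.5,.135,-.015-.016,.225); print(b)
rows(lin(b+[0,0,.014],tool(-.2,0),9),[0]*10)
for a in (.4,.45,.5,.55): print(((proj('scene',door('R',a,.187,-.015,.265))-(220,60))*3).round(),((proj('scene',door('R',a,.187,0,.265))-(220,60))*3).round())
E
```

```text
t 21.1 p [0.6693 0.0137 0.3642] err [ 0.0021 -0.0001 -0.0066] rot [ 0.001  0.008 -0.   ] F [-0.6  1.1 -0.4] w 0.0001 q [-0.06  0.41  0.69 -0.    2.05 -1.44]
[0.66881449 0.01185776 0.225     ]
[[[-0.02, -0.02, 1.46], [-0.0, -0.0, -0.0], 0], [[-0.05, -0.03, 2.93], [-0.0, -0.0, -0.0], 0], [[-0.07, -0.05, 4.39], [-0.0, -0.0, -0.0], 0], [[-0.09, -0.07, 5.85], [-0.0, -0.0, -0.0], 0], [[-0.11, -0.09, 7.32], [-0.0, -0.0, -0.0], 0], [[-0.14, -0.1, 8.78], [-0.0, -0.0, -0.0], 0], [[-0.16, -0.12, 10.25], [-0.0, -0.0, -0.0], 0], [[-0.18, -0.14, 11.71], [-0.0, -0.0, -0.0], 0], [[-0.2, -0.16, 13.17], [-0.0, -0.0, -0.0], 0], [[-0.2, -0.16, 13.17], [-0.0, -0.0, -0.0], 0]]
[[210. 331.]] [[195. 331.]]
[[201. 331.]] [[186. 332.]]
[[192. 331.]] [[177. 333.]]
[[182. 332.]] [[168. 335.]]
```

View pics/scene13.png

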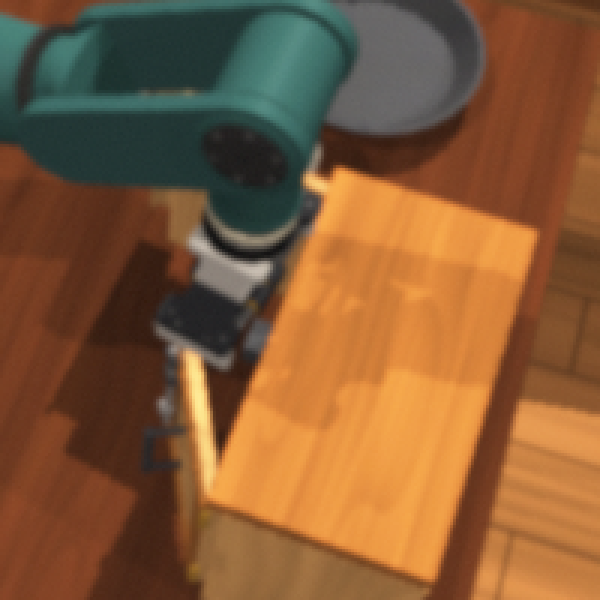

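View pics/top13.png

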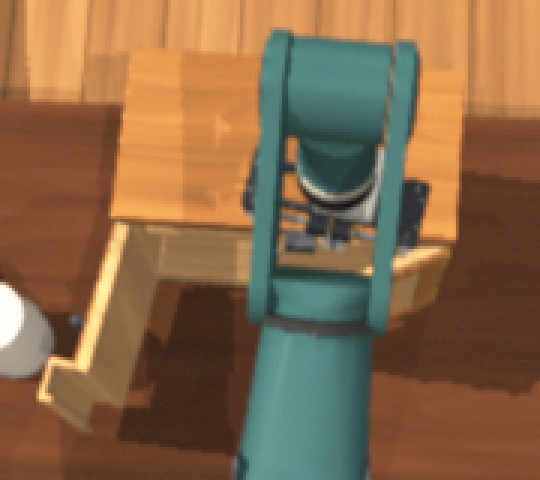

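The right door edge is at (190,350) in the scene view, about 0.5 rad. In the top view the closed fingers at (337,240) are just right of the keeper at (300,242). I'll descend behind the door.

>>> {"api": "apply_moves", "payload": {"moves": [[[0, -0.1, 1.5], [0, 0, 0], 0], [[0, -0.2, 3], [0, 0, 0], 0], [[0, -0.2, 4.4], [0, 0, 0], 0], [[-0.1, -0.2, 5.8], [0, 0, 0], 0], [[-0.1, -0.2, 7.3], [0, 0, 0], 0], [[-0.1, -0.2, 8.8], [0, 0, 0], 0], [[-0.1, -0.2, 10], [0, 0, 0], 0], [[-0.1, -0.2, 11.2], [0, 0, 0], 0], [[-0.1, -0.2, 12.2], [0, 0, 0], 0], [[-0.1, -0.2, 13], [0, 0, 0], 0]]}}

```text
time: 21.93
tool_pos: [0.6656, 0.0115, 0.2421]
ee_rot: [3.141, 0.004, 2.941]
wrist_force: [2.3, 0.1, 0.5]
width: 0.0002
```

```bash
python3 - <<'E'
from h import *
commit([[-.1,-.2,13],[0,0,0],0]); st()
pusharc('R',.52,.98,.135,.145,-.03,.225,10)
E
```

```text
t 21.93 p [0.6656 0.0115 0.2421] err [-0.0021 -0.0001  0.0014] rot [-0.001 -0.004  0.   ] F [2.3 0.1 0.5] w 0.0002 q [-0.07  0.35  1.02  0.    1.77 -1.44]
[[[0.82, -0.4, 0.17], [0.0, 0.0, 0.0], 0], [[1.42, -0.68, 0.17], [0.0, 0.0, 0.0], 0], [[2.0, -1.0, 0.17], [0.0, 0.0, 0.0], 0], [[2.58, -1.34, 0.18], [0.0, 0.0, 0.0], 0], [[3.14, -1.71, 0.18], [0.0, 0.0, 0.0], 0], [[3.68, -2.11, 0.18], [0.0, 0.0, 0.0], 0], [[4.21, -2.54, 0.18], [0.0, 0.0, 0.0], 0], [[4.73, -3.0, 0.18], [0.0, 0.0, 0.0], 0], [[5.22, -3.48, 0.18], [0.0, 0.0, 0.0], 0], [[5.69, -3.99, 0.18], [0.0, 0.0, 0.0], 0]]
```

>>> {"api": "apply_moves", "payload": {"moves": [[[0.6, -0.3, 0.1], [0, 0, 0], 0], [[1.3, -0.65, 0.2], [0, 0, 0], 0], [[2, -1, 0.2], [0, 0, 0], 0], [[2.6, -1.35, 0.2], [0, 0, 0], 0], [[3.15, -1.7, 0.2], [0, 0, 0], 0], [[3.7, -2.1, 0.2], [0, 0, 0], 0], [[4.2, -2.55, 0.2], [0, 0, 0], 0], [[4.7, -3, 0.2], [0, 0, 0], 0], [[5.2, -3.5, 0.2], [0, 0, 0], 0], [[5.7, -4, 0.2], [0, 0, 0], 0]]}}

```text
time: 22.77
tool_pos: [0.6028, -0.0167, 0.2383]
ee_rot: [-3.142, -0.001, 2.941]
wrist_force: [2.5, 0.7, 0.1]
width: 0.0004
```

```bash
python3 - <<'E'
from h import *
commit([[5.7,-4,.2],[0,0,0],0]); st()
pusharc('R',.98,1.42,.145,.15,-.03,.225,10)
E
```

```text
t 22.77 p [ 0.6028 -0.0167  0.2383] err [-0.0011 -0.0005 -0.0005] rot [-0.  0.  0.] F [2.5 0.7 0.1] w 0.0004 q [-0.12  0.2   1.2   0.    1.74 -1.49]
[[[0.38, -0.52, -0.02], [0.0, 0.0, 0.0], 0], [[0.74, -1.07, -0.02], [0.0, 0.0, 0.0], 0], [[1.08, -1.63, -0.02], [0.0, 0.0, 0.0], 0], [[1.4, -2.22, -0.02], [0.0, 0.0, 0.0], 0], [[1.69, -2.81, -0.02], [0.0, 0.0, 0.0], 0], [[1.96, -3.43, -0.02], [0.0, 0.0, 0.0], 0], [[2.2, -4.05, -0.02], [0.0, 0.0, 0.0], 0], [[2.41, -4.69, -0.02], [0.0, 0.0, 0.0], 0], [[2.59, -5.34, -0.02], [0.0, 0.0, 0.0], 0], [[2.74, -5.99, -0.02], [0.0, 0.0, 0.0], 0]]
```

>>> {"api": "apply_moves", "payload": {"moves": [[[0.4, -0.5, 0], [0, 0, 0], 0], [[0.75, -1.05, 0], [0, 0, 0], 0], [[1.1, -1.6, 0], [0, 0, 0], 0], [[1.4, -2.2, 0], [0, 0, 0], 0], [[1.7, -2.8, 0], [0, 0, 0], 0], [[1.95, -3.4, 0], [0, 0, 0], 0], [[2.2, -4.05, 0], [0, 0, 0], 0], [[2.4, -4.7, 0], [0, 0, 0], 0], [[2.6, -5.3, 0], [0, 0, 0], 0], [[2.75, -6, 0], [0, 0, 0], 0]]}}

```text
time: 23.6
tool_pos: [0.5641, -0.0701, 0.2383]
ee_rot: [3.141, -0.001, 2.941]
wrist_force: [1.7, 1.4, -0.1]
width: 0.0004
```

```bash
python3 - <<'E'
from h import *
commit([[2.75,-6,0],[0,0,0],0]); st()
pusharc('R',1.42,1.8,.15,.15,-.03,.225,9)
E
```

```text
t 23.6 p [ 0.5641 -0.0701  0.2383] err [-0.0009 -0.0006 -0.0006] rot [-0.001  0.    -0.   ] F [ 1.7  1.4 -0.1] w 0.0004 q [-0.22  0.13  1.29  0.    1.72 -1.59]
[[[0.07, -0.63, -0.02], [0.0, 0.0, 0.0], 0], [[0.11, -1.27, -0.02], [0.0, 0.0, 0.0], 0], [[0.13, -1.91, -0.02], [0.0, 0.0, 0.0], 0], [[0.12, -2.55, -0.02], [0.0, 0.0, 0.0], 0], [[0.09, -3.19, -0.02], [0.0, 0.0, 0.0], 0], [[0.02, -3.83, -0.02], [0.0, 0.0, 0.0], 0], [[-0.07, -4.46, -0.02], [0.0, 0.0, 0.0], 0], [[-0.18, -5.09, -0.02], [0.0, 0.0, 0.0], 0], [[-0.33, -5.71, -0.02], [0.0, 0.0, 0.0], 0], [[-0.33, -5.71, -0.02], [0.0, 0.0, 0.0], 0]]
```

>>> {"api": "apply_moves", "payload": {"moves": [[[0.05, -0.6, 0], [0, 0, 0], 0], [[0.1, -1.3, 0], [0, 0, 0], 0], [[0.1, -1.9, 0], [0, 0, 0], 0], [[0.1, -2.5, 0], [0, 0, 0], 0], [[0.1, -3.2, 0], [0, 0, 0], 0], [[0, -3.8, 0], [0, 0, 0], 0], [[-0.05, -4.4, 0], [0, 0, 0], 0], [[-0.15, -5, 0], [0, 0, 0], 0], [[-0.25, -5.4, 0], [0, 0, 0], 0], [[-0.25, -5.4, 0], [0, 0, 0], 0]]}}

```text
time: 24.43
tool_pos: [0.5559, -0.1246, 0.2382]
ee_rot: [-3.14, -0.001, 2.94]
wrist_force: [-0.2, -0.7, 0.3]
width: 0.0003
```

```bash
python3 - <<'E'
from h import *
commit([[-.25,-5.4,0],[0,0,0],0]); st()
p,R=getc(); print(R.T@np.array([-.16,.12,.12])*100)
E
```

```text
t 24.43 p [ 0.5559 -0.1246  0.2382] err [-0.0008 -0.0016 -0.0007] rot [0.001 0.001 0.002] F [-0.2 -0.7  0.3] w 0.0003 q [-0.32  0.13  1.29 -0.    1.73 -1.69]
[ 18.07197775   8.57501942 -11.99469309]
```

>>> {"api": "apply_moves", "payload": {"moves": [[[0.2, 1.5, 0], [0, 0, 0], 0], [[0.5, 3.5, -0.5], [0, 0, 0], 0], [[1, 5.5, -2], [0, 0, 0], 0], [[2, 7, -4], [0, 0, 0], 0], [[4, 8, -6], [0, 0, 0], 0], [[7, 8.5, -8], [0, 0, 0], 0], [[10, 8.5, -10], [0, 0, 0], 0], [[13, 8.5, -12], [0, 0, 0], 0], [[16, 8.5, -12], [0, 0, 0], 0], [[18, 8.5, -12], [0, 0, 0], 0]]}}

```text
time: 25.27
tool_pos: [0.3949, -0.004, 0.3609]
ee_rot: [-3.14, 0.004, 2.941]
wrist_force: [-0.3, 0.2, -0.7]
width: 0.0004
```

```bash
python3 - <<'E'
from h import *
commit([[18,8.5,-12],[0,0,0],0]); 
for n in('top','scene'):
  K=optics.snapshot(n); c=K[60:240,100:420] if n=='top' else K[:,180:430]
  f=2.4 if n=='top' else 1.56
  cv2.imwrite(f'pics/{n}14.png',cv2.resize(c,None,fx=f,fy=f,interpolation=3)[:,:,::-1])
st()
for s in 'LR':
  for a in(1.6,1.7,1.8): print(s,a,((proj('scene',[door(s,a,.187,0,.265),door(s,a,.187,-.015,.265)])-(180,0))*1.56).round().tolist(),((proj('top',[door(s,a,.187,0,.265),door(s,a,.187,-.015,.265)])-(100,60))*2.4).round().tolist())
E
```

```text
t 25.37 p [ 0.3948 -0.0039  0.3605] err [-0.0025 -0.      0.0016] rot [ 0.001 -0.004  0.   ] F [ 0.4 -0.5 -0.1] w 0.0002 q [-0.15 -0.24  1.4  -0.    1.98 -1.52]
L 1.6 [[152.0, 162.0], [149.0, 167.0]] [[196.0, 299.0], [206.0, 300.0]]
L 1.7 [[156.0, 155.0], [153.0, 161.0]] [[183.0, 297.0], [194.0, 299.0]]
L 1.8 [[161.0, 150.0], [157.0, 154.0]] [[171.0, 293.0], [181.0, 296.0]]
R 1.6 [[75.0, 328.0], [78.0, 321.0]] [[478.0, 320.0], [468.0, 319.0]]
R 1.7 [[72.0, 337.0], [75.0, 330.0]] [[491.0, 319.0], [481.0, 320.0]]
R 1.8 [[70.0, 346.0], [72.0, 339.0]] [[504.0, 317.0], [494.0, 319.0]]
```

View pics/scene14.png

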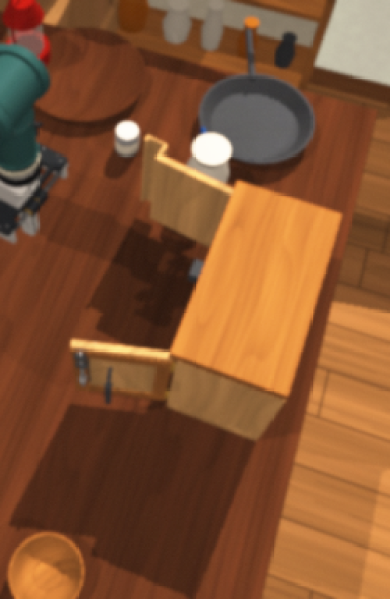

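View pics/top14.png

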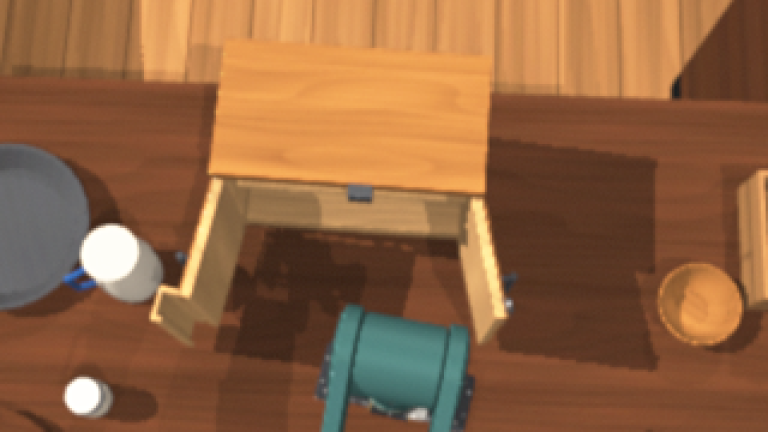

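Both doors stand open past a right angle, at about 1.75 rad. I'll check that the jug, bowl and tin haven't moved, then hand in.

```bash
python3 - <<'E'
from h import *
a=cv2.imread('pics/top0.png').astype(int); s=cv2.imread('pics/scene0.png').astype(int)
b=optics.snapshot('top')[:,:,::-1].astype(int); c=optics.snapshot('scene')[:,:,::-1].astype(int)
for n,(A,B),(x0,x1,y0,y1) in (('jug top',(a,b),(125,165,150,192)),('tin top',(a,b),(125,148,215,237)),('bowl top',(a,b),(370,412,166,206)),('jug sc',(s,c),(298,330,84,115)),('tin sc',(s,c),(252,272,76,102)),('bowl sc',(s,c),(183,238,338,384))):
  d=np.abs(A-B)[y0:y1,x0:x1].max(2); print(n,d.mean().round(1),(d>60).sum())
st()
job.close_job()
E
```

```text
jug top 2.7 13
tin top 13.7 0
bowl top 2.2 0
jug sc 9.0 75
tin sc 14.9 0
bowl sc 3.9 0
t 25.47 p [ 0.3968 -0.0044  0.3586] err [-0.0004 -0.0005 -0.0003] rot [ 0.001 -0.001  0.001] F [0.4 0.3 0.9] w 0.0009 q [-0.15 -0.24  1.4  -0.    1.98 -1.52]
the job is handed in; nothing more can be done
```

The cupboard is open: both doors stand at about 1.75 rad (roughly 100°), and I handed the job in at 25.5 s of the 72 s allowed.

- **Left door:** I pulled it by its handle to about 0.45 rad. From there I pushed it from behind with the closed fingers, at a gentle pace of about 0.5 rad/s.
- **Bolt:** I gripped the rod above its thumb piece and drew it down until it resisted about 19 N. The top view shows the thumb piece moved about 32 mm, which fits the bolt being at its stop.
- **Right door:** It came free at the first gentle pull. I pulled it to about 0.5 rad and pushed it the rest of the way from behind.

**Last checks:**
- The arm is clear of everything, with wrist force of about 1 N.
- Comparing the first and last pictures, the bowl and tin have not moved. The jug area shows small pixel changes, most likely the opened left door and its shadow, since the jug itself looks to be in the same place.
- **One disagreement:** when gripping the left handle and the rod, the gripper met them about 4–8 mm further left than the camera estimate. Following that contact corrected it, so it did not affect the result.
- I did not take a separate picture of the rod's tip outside the keeper; the door opening freely is the proof that it cleared.

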